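# Load the battery charging dock and start it

### The job

Charge all the orange battery packs lying on the bench: first slide the dock's orange keeper fully back and put the roll of amber tape that lies on the deck down flat on the light-blue mat; then lay every pack flat on the deck, side by side, each with its lead toward the open front and its other end up to the rear fence, the first one flush on the end stop so that its side holds the switch lever pressed in and each further one butted flush against its neighbour. Slide the keeper up against the last pack so that no gap is left in the row, and then press the green start button fully in. Leave the flux bottle and the yellow multimeter where they stand.

Things in the scene. Friction and masses are not known exactly. Their poses are not given: they have to be found in the camera images.
- pack_1_c (a point): battery pack, lying flat, 0.16 kg: orange and black block 35 x 74 x 27 mm with a red lead and yellow plug; may be absent (None). This point: the block's centre, 13.5 mm above its underside. z up, y along the 74 mm length away from the lead end, x across the 35 mm width. In the row pack y = dock x and pack x = dock -y.
- pack_2_c (a point): battery pack, lying flat, 0.16 kg: orange and black block 35 x 74 x 27 mm with a red lead and yellow plug; may be absent (None). This point: the block's centre, 13.5 mm above its underside. z up, y along the 74 mm length away from the lead end, x across the 35 mm width. In the row pack y = dock x and pack x = dock -y.
- pack_3_c (a point): battery pack, lying flat, 0.16 kg: orange and black block 35 x 74 x 27 mm with a red lead and yellow plug; may be absent (None). This point: the block's centre, 13.5 mm above its underside. z up, y along the 74 mm length away from the lead end, x across the 35 mm width. In the row pack y = dock x and pack x = dock -y.
- pack_4_c (a point): battery pack, lying flat, 0.16 kg: orange and black block 35 x 74 x 27 mm with a red lead and yellow plug; may be absent (None). This point: the block's centre, 13.5 mm above its underside. z up, y along the 74 mm length away from the lead end, x across the 35 mm width. In the row pack y = dock x and pack x = dock -y.
- pack_1_plug (a point): the middle of pack 1's yellow plug: 26.5 mm along +x, 71 mm along -y of the block's centre and 9.5 mm below it. Rigid with the pack: a 16 x 16 x 8 mm lump that lies beyond the block's +x side
- pack_2_plug (a point): the middle of pack 2's yellow plug: 26.5 mm along +x, 71 mm along -y of the block's centre and 9.5 mm below it. Rigid with the pack: a 16 x 16 x 8 mm lump that lies beyond the block's +x side
- pack_3_plug (a point): the middle of pack 3's yellow plug: 26.5 mm along +x, 71 mm along -y of the block's centre and 9.5 mm below it. Rigid with the pack: a 16 x 16 x 8 mm lump that lies beyond the block's +x side
- pack_4_plug (a point): the middle of pack 4's yellow plug: 26.5 mm along +x, 71 mm along -y of the block's centre and 9.5 mm below it. Rigid with the pack: a 16 x 16 x 8 mm lump that lies beyond the block's +x side
- dock: charging dock fixed to the bench; origin on the bench; x to its rear (away from the robot), y to the left along the row, toward the end stop. Grey deck x -72..56, y -180..140 mm, its top 12 mm up. Rear fence: face at x = 50 mm, top 38 mm up. End stop, two pillars: face at y = 100 mm, top 42 mm up. Open front. Grey console with green button behind the fence at the left, top 44 mm up
- stop_face (a point): centre of the end stop's face, which looks to dock -y (dock 12.5, 100, 25.5 mm); axes as the dock. The first pack's side butts against it: its centre is then 17.5 mm to the -y side
- fence_face (a point): point on the rear fence's front face (dock 50, 0, 25.5 mm); axes as the dock. A pack whose rear end touches it has its centre at dock x = 13 mm
- lever (a joint): hinged limit-switch lever with a red roller between the two pillars of the end stop (rad): 0 free, its roller standing 13 mm out of the stop's face; about 0.33 when a pack lies flush on the stop; counts as pressed above 0.25 (pack within about 3 mm). A light spring, about 0.2 N at the roller, pushes it back: less than the friction of a pack
- lever_roller (a point): the lever's red roller, 8 mm diameter, 12 mm tall; pin 40 mm farther back
- keeper (a joint): orange sliding keeper (m): 0 fully back at the right end of the deck, grows as it slides toward the end stop, up to 0.22. Needs about 2 N to slide and stays where it is left. At 0 its face is 240 mm from the stop's face
- keeper_grip (a point): grip point of the keeper's black upright bar: bar 30 mm (dock x) by 16 mm (dock y), from 41 to 87 mm above the bench; this point is 70.5 mm up. The keeper's plate below is 66 x 12 x 28 mm
- keeper_face (a point): centre of the keeper's face that looks to dock +y, 25.5 mm above the bench; axes as the dock
- start (a joint): green start button on the console (m): 0 out, pressed downward; 0.006 fully in (4 N); counts above 0.004; springs back
- start_top (a point): centre of the top of the green button (26 mm diameter), pressed straight down
- tape_c (a point): roll of amber tape lying flat on the dock's deck, 56 mm diameter, 12 mm thick, solid to the fingers; this point is its centre, 6 mm above its underside
- solder_mat: light-blue flat mat fixed on the bench, 340 x 550 x 3 mm; origin at the centre of its underside; x along its 340 mm side, away from the robot
- flux: amber flux bottle, 23 mm diameter, 38 mm tall, bystander; origin at its base
- meter: yellow multimeter lying flat, 136 x 68 x 40 mm, bystander; origin at its base
There are look-alikes about, which are no part of the job. What is shaped like the part that bears pack_1_c but white is not meant.

How it is judged (in metres and radians):
On the way, in this order (a step that is already met when the one before it is completed fails the run):
1. the keeper is slid fully back (within 15 mm) (value of joint keeper below 0.015 m), for 0.1 s.
2. all packs lie in a closed row, the first holding the switch lever in, the keeper against the last (x of pack_1_c in the frame of dock between 0.003 and 0.019 m and y of pack_1_c in the frame of dock between -0.06 and 0.09 m and z of pack_1_c in the frame of dock between 0.02 and 0.03 m and angle between each of pack_1_c, pack_2_c, pack_3_c, pack_4_c's own z axis and vertical below 0.12 rad and angle between the y axis of each of pack_1_c, pack_2_c, pack_3_c, pack_4_c and the x axis of dock, either way round below 0.08 rad and x of each of pack_1_plug, pack_2_plug, pack_3_plug, pack_4_plug in the frame of dock below -0.03 m and (y of pack_1_c in the frame of stop_face above -0.0215 m or (x of pack_1_c in the frame of pack_2_c between 0.03 and 0.0385 m and y of pack_1_c in the frame of pack_2_c between -0.02 and 0.02 m) or (x of pack_1_c in the frame of pack_3_c between 0.03 and 0.0385 m and y of pack_1_c in the frame of pack_3_c between -0.02 and 0.02 m) or (x of pack_1_c in the frame of pack_4_c between 0.03 and 0.0385 m and y of pack_1_c in the frame of pack_4_c between -0.02 and 0.02 m)) and x of pack_2_c in the frame of dock between 0.003 and 0.019 m and y of pack_2_c in the frame of dock between -0.06 and 0.09 m and z of pack_2_c in the frame of dock between 0.02 and 0.03 m and (y of pack_2_c in the frame of stop_face above -0.0215 m or (x of pack_2_c in the frame of pack_1_c between 0.03 and 0.0385 m and y of pack_2_c in the frame of pack_1_c between -0.02 and 0.02 m) or (x of pack_2_c in the frame of pack_3_c between 0.03 and 0.0385 m and y of pack_2_c in the frame of pack_3_c between -0.02 and 0.02 m) or (x of pack_2_c in the frame of pack_4_c between 0.03 and 0.0385 m and y of pack_2_c in the frame of pack_4_c between -0.02 and 0.02 m)) and x of pack_3_c in the frame of dock between 0.003 and 0.019 m and y of pack_3_c in the frame of dock between -0.06 and 0.09 m and z of pack_3_c in the frame of dock between 0.02 and 0.03 m and (y of pack_3_c in the frame of stop_face above -0.0215 m or (x of pack_3_c in the frame of pack_1_c between 0.03 and 0.0385 m and y of pack_3_c in the frame of pack_1_c between -0.02 and 0.02 m) or (x of pack_3_c in the frame of pack_2_c between 0.03 and 0.0385 m and y of pack_3_c in the frame of pack_2_c between -0.02 and 0.02 m) or (x of pack_3_c in the frame of pack_4_c between 0.03 and 0.0385 m and y of pack_3_c in the frame of pack_4_c between -0.02 and 0.02 m)) and x of pack_4_c in the frame of dock between 0.003 and 0.019 m and y of pack_4_c in the frame of dock between -0.06 and 0.09 m and z of pack_4_c in the frame of dock between 0.02 and 0.03 m and (y of pack_4_c in the frame of stop_face above -0.0215 m or (x of pack_4_c in the frame of pack_1_c between 0.03 and 0.0385 m and y of pack_4_c in the frame of pack_1_c between -0.02 and 0.02 m) or (x of pack_4_c in the frame of pack_2_c between 0.03 and 0.0385 m and y of pack_4_c in the frame of pack_2_c between -0.02 and 0.02 m) or (x of pack_4_c in the frame of pack_3_c between 0.03 and 0.0385 m and y of pack_4_c in the frame of pack_3_c between -0.02 and 0.02 m)) and value of joint lever above 0.25 rad and x of tape_c in the frame of solder_mat between -0.165 and 0.165 m and y of tape_c in the frame of solder_mat between -0.27 and 0.27 m and z of tape_c in the frame of solder_mat below 0.014 m and angle between tape_c's own z axis and vertical below 0.2 rad and (y of pack_1_c in the frame of keeper_face between 0.01 and 0.0215 m or y of pack_2_c in the frame of keeper_face between 0.01 and 0.0215 m or y of pack_3_c in the frame of keeper_face between 0.01 and 0.0215 m or y of pack_4_c in the frame of keeper_face between 0.01 and 0.0215 m)), for 0.3 s.
3. the start button is pressed in while the lever is held (value of joint start above 0.004 m and value of joint lever above 0.25 rad), for 0.04 s.
At the end, for the whole second after the job is handed in: Every pack lies flat on the deck, square within 0.08 rad, lead to the front, rear end within 9 mm of the fence; lever above 0.25 rad; gaps to stop, between packs and to the keeper each under 3.5 mm; tape roll flat on the mat; button sprung back (all of step 2 and value of joint start below 0.002 m); the robot touches nothing.
It fails at once if the flux bottle is knocked over or pushed more than 3 cm (distance of flux from where it was at the start of the episode above 0.03 m or angle between flux's own z axis and vertical above 0.6 rad).
It fails at once if the multimeter is knocked over or pushed more than 3 cm (distance of meter from where it was at the start of the episode above 0.03 m or angle between meter's own z axis and vertical above 0.6 rad).
Of pack_1, pack_2, pack_3, pack_4 only 3 to 4 are there at a start; the rules pass over those that are not, and their reading is None.
At some moment in a run one of pack_1, pack_2, pack_4 may be knocked a few centimetres aside while the robot is not near it.
Once in a run the grip may slacken for a moment while it holds something.
It also fails if it takes over 210 s, if anything falls off the work surface, if the arm or the gripper's body presses on something with over 40 N, if the wrist force passes 120 N, or if a joint passes its speed limit or range.

### The arm

A 6-joint arm with a two-finger parallel gripper is mounted at the origin on a cart in front of the work surface, level with it; the furniture and walls round the work are solid. World frame = base frame: x ahead of the robot, y to its left, z up, the work surface at z = 0. Lengths are in m, angles in degrees, forces in N, time in s.
With the tool pointing down it reaches from about 0.4 to 0.825 m from the base axis. Payload 7 kg.
Tool frame: the origin (TCP) lies midway between the tips of the shut fingers; the grasp point (between the pads) lies ctrl.tcp_to_grasp behind it (ctrl.tcp_to_grasp is the distance from the TCP to the grasp point, in m); z points along the fingers, y is the line along which they close (so a half turn about z gives the same grasp; the last joint's range is limited). The gripper opens to 88 mm and grips with 3 to 60 N. Pads are 19 mm wide; open, the fingers measure 130 mm over their backs; the gripper's body (78 mm by 193 mm) begins 47 mm behind the grasp point.
Start: joints at [82.626, 20.546, 0.682, 0, -70.136, -16.507], TCP at [0.273, 0.617, 0.191] pointing down, gripper open.
Joint ranges: [-176.03, 176.03], [-82.01, 121.73], [-58.28, 71.71], [-173.87, 95.51], [-174.79, -0.11], [-173.66, 173.66]. Speed limits (degrees/s): [136.94, 136.94, 172.46, 180, 180, 180].

### API

Orientations are given as [roll, pitch, yaw] about the fixed x, y, z axes, in that order (R = Rz(yaw) Ry(pitch) Rx(roll)).
In Python, from plant import ctrl, imaging, close_job gives the robot as it stands.
- The arm moves only by the shell command python3 -m crank 'ROWS'. ROWS is JSON, a list of rows, each a list of 3 entries, a list of its own where there are three numbers: the shift along the world's x, y, z in m, then the turn, a rotation vector about the world's x, y, z in degrees, then the opening, from -1 (shut) to 1 (fully open), so that 0 is half open. A call has 1 to 12 rows; each row shifts and turns the commanded pose from where the row before left it; what a row does not reach is not made up. A row lasts 1/10 s, in which the tool goes at most 50 mm and 8.59 degrees, less where a joint would pass 70% of its speed; a pose out of reach is approached as far as the arm can. A call is refused whole if a number of a shift passes 0.05 or a number of a turn 8.59, either way. A call with a gripper value outside its range is refused whole. The fingers move at their own pace and stop on an object; the grip force is fixed at half the most. Time passes only in rows, so rows that do not move let the fingers close. It gives the time, the measured TCP pose, the force, the opening and the grip force at its end, in the units of the state.
- ctrl.get_obs(): the state, without advancing time (a new reading comes with each control period).
- imaging.snapshot(name): name is "scene" or "top" or "wrist"; returns (picture, depth): 420x560x3 uint8, blue, green, red; 420x560 float32, m along the optical axis (not along the pixel's ray), 0 where there is no reading.
- imaging.camera_model(name): a dict with "mtx" (3x3 intrinsics, pixels), "R" (3x3) and "t" (3): a world point X has camera coordinates R X + t. Camera axes: x right, y down, z forward; pixel columns grow to the right and rows downward; lengths in m; the calibration is good to about 2 mm. A picture is of the moment at which its call begins: read the wrist's pose just before it. camera_model takes no time and is no camera call; for the wrist camera it gives the pose at the moment of the call.
- close_job(): hands the job in; it is judged then, once.
The state is a dict: "clock": time; "joint_pos": joint angles; "qvel": joint speeds; "tau": joint torques, N m; "tool_pos": TCP position; "orientation": TCP orientation; "force": force on the tool from outside, world axes, zero at the start; "moment": the same for the moment, N m; "opening": finger opening in m; "gripper_force": force on a finger pad.
Only numpy, scipy, OpenCV 4.12 (cv2) and the standard library are available. Lean on these libraries where they do the work, as an engineer would, in place of code of your own. Each camera call takes 0.05 s, during which the arm holds its last target. There are 200 camera calls.

## Working session

There is one attempt and no reset: what is moved stays moved. The work goes in short steps, Python scripts to look and compute and a shell command to move; the robot and the scene stay as the last step left them, time stands still between calls to the robot, and variables do not carry over. Pictures are saved under pics/ and viewed, at most 14 in all, crops included, and the job is handed in when it is done.

```bash
ls; mkdir -p pics; python3 - <<'E'
from plant import ctrl, imaging
import cv2
print(ctrl.get_obs(), ctrl.tcp_to_grasp)
for n in ("top","scene"):
    p,d=imaging.snapshot(n); cv2.imwrite(f"pics/{n}0.png",p)
    m=imaging.camera_model(n); print(n,m)
E
```

```text
pics
{'clock': 0.0, 'joint_pos': array([ 8.26268417e+01,  2.05917025e+01,  6.32291450e-01, -2.15149117e-02,
       -7.01346430e+01, -1.65060358e+01]), 'qvel': array([-0.00448824, -0.02119795,  0.00621014,  0.05573752,  0.04989868,
       -0.06462234]), 'tau': array([ 1.20999443e-04, -5.82718849e+01,  2.93053758e+01,  6.99712381e+00,
        7.01902361e-03, -1.49023922e-04]), 'tool_pos': array([0.27305271, 0.61669458, 0.19000407]), 'orientation': array([ 1.79904075e+02, -7.33340631e-03, -2.38865156e+01]), 'force': array([ 0.27929849,  0.17463501, -0.4975222 ]), 'moment': array([ 0.05871387, -0.01256507, -0.01114801]), 'gripper_force': 0.0, 'opening': 0.08749880177404977} 0.0188
top {'mtx': array([[400.6690588 ,   0.        , 283.71572593],
       [  0.        , 400.6690588 , 205.48651197],
       [  0.        ,   0.        ,   1.        ]]), 'R': array([[-2.82976698e-02, -9.99599539e-01,  5.11024844e-05],
       [-9.98008895e-01,  2.82497573e-02, -5.63932363e-02],
       [ 5.63692094e-02, -1.64679791e-03, -9.98408634e-01]]), 't': array([-0.02811345,  0.54946956,  1.55583371])}
scene {'mtx': array([[408.13988715,   0.        , 279.68635375],
       [  0.        , 408.13988715, 210.3953603 ],
       [  0.        ,   0.        ,   1.        ]]), 'R': array([[ 0.539731  , -0.84167099, -0.01674501],
       [-0.4429995 , -0.26705183, -0.85582403],
       [ 0.71585047,  0.46933279, -0.51699598]]), 't': array([-0.31479206,  0.29348059,  0.88215268])}
```

View pics/top0.png

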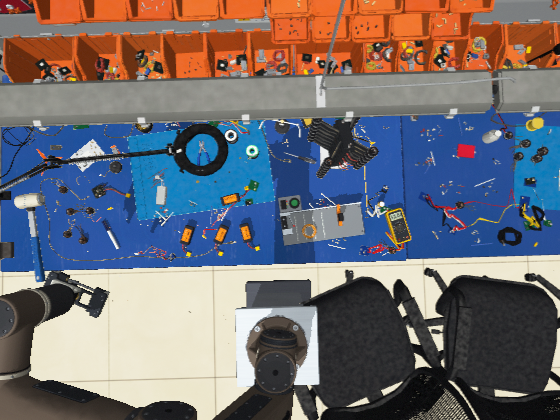

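View pics/scene0.png

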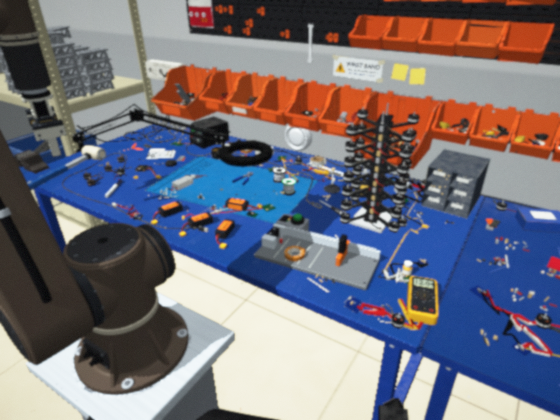

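The top view shows orange packs at about (230,198), (188,232), (219,229) and (247,233). There is a white look-alike at (160,190), the dock is around (320,220), the tape roll at (309,231), the keeper at (340,213), and the meter at (398,226). One enlarged crop will confirm these.

```bash
cat > h.py <<'E'
from plant import ctrl, imaging
import numpy as np, cv2
def cast(cm,u,v,z):
    K,R,t=cm["mtx"],cm["R"],cm["t"]; u=np.atleast_1d(u);v=np.atleast_1d(v)
    d=R.T@np.linalg.inv(K)@np.vstack([u,v,np.ones(len(u))]); c=-R.T@t
    s=(z-c[2])/d[2]; return (c[:,None]+d*s).T
def proj(cm,X):
    p=cm["mtx"]@(cm["R"]@np.asarray(X)+cm["t"]); return p[:2]/p[2]
E
python3 - <<'E'
from h import *
p=cv2.imread("pics/top0.png"); cm=imaging.camera_model("top")
c=p[175:265,140:420]; cv2.imwrite("pics/c0.png",cv2.resize(c,None,fx=2.85,fy=2.85,interpolation=cv2.INTER_CUBIC))
hsv=cv2.cvtColor(p,cv2.COLOR_BGR2HSV)
m=cv2.inRange(hsv,(5,150,120),(20,255,255)); m[:170]=0
n,l,s,ce=cv2.connectedComponentsWithStats(m)
for i in range(1,n):
    if s[i,4]>12: print(s[i],ce[i].round(1),cast(cm,*ce[i],0.025).round(3))
for u,v in [(280,215),(285,245),(364,234),(357,203),(382,208)]: print(u,v,cast(cm,u,v,0.012).round(3))
E
```

```text
[223 194  14  10  95] [229.8 198.5] [[0.581 0.166 0.025]]
[337 204   4  10  27] [338.  208.9] [[ 0.529 -0.255  0.025]]
[339 221   3   5  15] [340. 223.] [[ 0.474 -0.26   0.025]]
[302 224  14  14  63] [309.  230.5] [[ 0.448 -0.139  0.025]]
[215 227  12  15  93] [220.5 234.1] [[0.444 0.205 0.025]]
[241 226  10  14  97] [245.4 232.5] [[0.447 0.108 0.025]]
[181 228  11  14  95] [186.1 234.6] [[0.445 0.338 0.025]]
[386 232   8   8  18] [389.8 235.9] [[ 0.418 -0.452  0.025]]
[396 244   8   6  16] [399.6 246.4] [[ 0.377 -0.488  0.025]]
280 215 [[ 0.512 -0.028  0.012]]
285 245 [[ 0.394 -0.044  0.012]]
364 234 [[ 0.428 -0.355  0.012]]
357 203 [[ 0.55  -0.332  0.012]]
382 208 [[ 0.528 -0.429  0.012]]
```

View pics/c0.png

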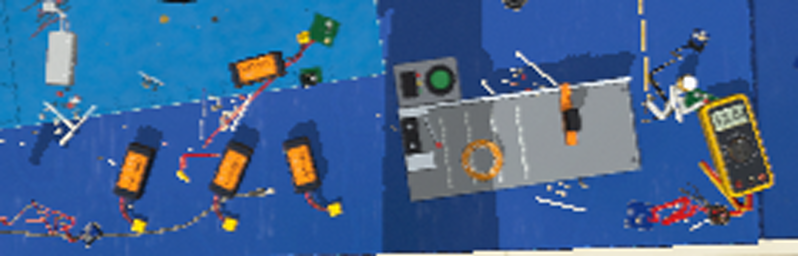

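The crop confirms four orange packs. Three lie on the bench with their leads to the front, and one lies on the mat with its lead to the right. The white one at (160,190) is not meant. Dock, tape, keeper, meter and the white-capped flux bottle at (382,205) are all visible. Next I move the wrist over the dock.

```bash
python3 -m crank '[[[0.012,-0.048,0.01],[0,0,6],1],[[0.012,-0.048,0.01],[0,0,6],1],[[0.012,-0.048,0.01],[0,0,6],1],[[0.012,-0.048,0.01],[0,0,6],1],[[0.012,-0.048,0.01],[0,0,6],1],[[0.012,-0.048,0.01],[0,0,1],1],[[0.012,-0.048,0.01],[0,0,0],1],[[0.012,-0.048,0.01],[0,0,0],1],[[0.012,-0.048,0.01],[0,0,0],1],[[0.012,-0.048,0.01],[0,0,0],1]]'
python3 -m crank '[[[0.012,-0.048,0.01],[0,0,0],1],[[0.012,-0.048,0],[0,0,0],1],[[0.012,-0.048,0],[0,0,0],1],[[0.012,-0.048,0],[0,0,0],1],[[0.012,-0.048,0],[0,0,0],1],[[0.012,-0.048,0],[0,0,0],1],[[0.012,-0.03,0],[0,0,0],1],[[0,0,0],[0,0,0],1],[[0,0,0],[0,0,0],1]]'
python3 - <<'E'
from h import *
print(ctrl.get_obs()["joint_pos"])
cm=imaging.camera_model("wrist"); p,d=imaging.snapshot("wrist"); cv2.imwrite("pics/w1.png",p); np.save("d1",d); np.savez("cm1",**cm); print(cm)
E
```

```text
clock: 1.1
tool_pos: [0.3918, 0.1397, 0.2905]
orientation: [-180.0, -0.0, 7.2]
force: [1.1, -0.6, 0.4]
opening: 0.0875
gripper_force: 0.0
clock: 2.0
tool_pos: [0.4756, -0.1764, 0.2991]
orientation: [-180.0, 0.1, 7.0]
force: [1.0, 0.9, -0.2]
opening: 0.0875
gripper_force: 0.0
[ 1.84565060e+00  1.43656134e+00 -9.43071013e+00 -1.93487614e-02
 -7.92299608e+01  9.51469248e+01]
{'mtx': array([[376.28618974,   0.        , 279.18605297],
       [  0.        , 376.28618974, 210.64054364],
       [  0.        ,   0.        ,   1.        ]]), 'R': array([[ 1.22457549e-01, -9.92473478e-01, -7.38165889e-04],
       [-9.52090803e-01, -1.17684822e-01,  2.82264744e-01],
       [-2.80227143e-01, -3.38626477e-02, -9.59336265e-01]]), 't': array([-0.23349213,  0.36673424,  0.62166109])}
```

View pics/w1.png

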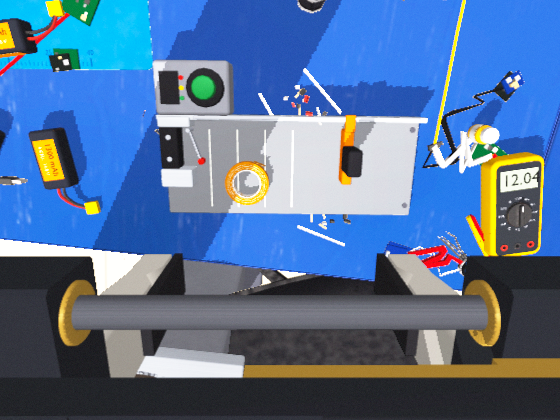

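The wrist view shows the deck from (160,115) to (415,215), the tape at (247,183), the keeper at (349,150), the lever roller at (202,160), the green button at (204,87), the flux bottle around (487,133) and the meter at (512,205).

```bash
python3 - <<'E'
from h import *
cm=dict(np.load("cm1.npz")); p=cv2.imread("pics/w1.png"); hsv=cv2.cvtColor(p,cv2.COLOR_BGR2HSV)
d=np.load("d1.npy")
# front edge: last low-saturation pixel in columns 180..400
gray=(hsv[...,1]<70)&(hsv[...,2]>90)
us,vs=[],[]
for u in range(185,400,3):
    col=np.where(gray[195:225,u])[0]
    if len(col): us.append(u); vs.append(195+col.max()+.5)
W=cast(cm,np.array(us),np.array(vs),0.012)
f=np.polyfit(W[:,1],W[:,0],1); r=W[:,0]-np.polyval(f,W[:,1]); k=abs(r)<.003; f=np.polyfit(W[k,1],W[k,0],1)
print("front edge x=a y+b",f,"yaw",-np.degrees(np.arctan(f[0])),k.sum(),len(us))
# right edge
us,vs=[],[]
for v in range(135,205,3):
    row=np.where(gray[v,395:430])[0]
    if len(row): us.append(395+row.max()+.5); vs.append(v)
W2=cast(cm,np.array(us),np.array(vs),0.012); g=np.polyfit(W2[:,0],W2[:,1],1);r=W2[:,1]-np.polyval(g,W2[:,0]); k=abs(r)<.003; g=np.polyfit(W2[k,0],W2[k,1],1)
print("right edge y=a x+b",g,"yaw",np.degrees(np.arctan(g[0])),k.sum())
yaw=-np.arctan(f[0]); 
# intersection = dock(-72,-180)
y=(g[0]*f[1]+g[1])/(1-g[0]*f[0]); x=f[0]*y+f[1]
R=np.array([[np.cos(yaw),-np.sin(yaw)],[np.sin(yaw),np.cos(yaw)]])
o=np.array([x,y])-R@[-.072,-.18]; print("corner",x,y,"dock origin",o,"yaw",np.degrees(yaw))
def chk(n,u,v,z):
    w=cast(cm,u,v,z)[0]; print(n,w.round(4),"dock",(R.T@(w[:2]-o)).round(4))
def cen(lo,hi,box):
    m=cv2.inRange(hsv,lo,hi); mm=m*0; a,b,c,e=box; mm[b:e,a:c]=m[b:e,a:c]; 
    q=np.argwhere(mm>0); return q.mean(0)[::-1],q.min(0)[::-1],q.max(0)[::-1]
c=cen((10,120,100),(25,255,255),(220,155,280,212)); print(c); chk("tape",*((c[1]+c[2])/2),.024)
c=cen((50,120,60),(85,255,255),(180,65,225,112)); print(c); chk("button",*((c[1]+c[2])/2),.05)
c=cen((0,180,100),(5,255,255),(190,150,210,170)); print(c); chk("roller",*c[0],.032)
c=cen((0,0,0),(180,255,60),(335,130,365,180)); print(c)
P=[cast(cm,*map(float,q),.087)[0] for q in (c[1],c[2])]; chk("bar(87)",*c[0],.08)
chk("fence top left",158,122,.038);chk("fence top right",427,122,.038)
chk("stop pillar",182,130,.042)
for n,(u,v) in dict(keeper=(352,155),btn=(204,87),flux=(487,133)).items():
    print(n,"depth",d[v,u], cast(cm,u,v,0)[0])
    K=cm["mtx"];X=cm["R"].T@(np.linalg.inv(K)@[u,v,1]*d[v,u]-cm["t"]);print(X.round(4),(R.T@(X[:2]-o)).round(4))
np.savez("dock",o=o,R=R,yaw=yaw)
E
```

```text
front edge x=a y+b [-0.11137491  0.38753769] yaw 6.355121515160759 59 72
right edge y=a x+b [ 0.11224755 -0.40419215] yaw 6.404502790307597 23
corner 0.4272137154371579 -0.3562384587032871 dock origin [ 0.47884698 -0.16937486] yaw 6.355121515160759
(array([244.49766719, 179.08398134]), array([225, 161]), array([268, 204]))
tape [ 0.4469 -0.1383  0.024 ] dock [-0.0283  0.0344]
(array([202.38627451,  87.44705882]), array([180,  75]), array([215,  99]))
button [ 0.5545 -0.0748  0.05  ] dock [0.0857 0.0856]
(array([201.08823529, 160.64705882]), array([198, 158]), array([204, 163]))
roller [ 0.4692 -0.0807  0.032 ] dock [0.0002 0.0892]
(array([351.36217304, 161.19114688]), array([342, 147]), array([361, 176]))
bar(87) [ 0.4975 -0.254   0.08  ] dock [ 0.0091 -0.0861]
fence top left [ 0.5097 -0.0285  0.038 ] dock [0.0462 0.1366]
fence top right [ 0.5485 -0.343   0.038 ] dock [ 0.05   -0.1803]
stop pillar [ 0.5043 -0.058   0.042 ] dock [0.0376 0.1078]
keeper depth 0.40654752 [ 0.49500481 -0.27013189  0.        ]
[ 0.5049 -0.2523  0.0857] [ 0.0167 -0.0853]
btn depth 0.40606743 [ 0.55577768 -0.07239273  0.        ]
[ 0.5553 -0.085   0.0655] [0.0853 0.0754]
flux depth 0.44600132 [ 0.54414789 -0.43744529  0.        ]
[ 0.5448 -0.4163  0.0387] [ 0.0382 -0.2527]
```

```bash
python3 -m crank '[[[0.009,-0.025,-0.05],[0,0,-0.6],1],[[0.009,-0.025,-0.05],[0,0,0],1],[[0.01,-0.026,-0.05],[0,0,0],1],[[0,0,-0.05],[0,0,0],1],[[0,0,-0.03],[0,0,0],1],[[0,0,-0.017],[0,0,0],1],[[0,0,0],[0,0,0],1],[[0,0,0],[0,0,0],-1],[[0,0,0],[0,0,0],-1],[[0,0,0],[0,0,0],-1],[[0,0,0],[0,0,0],-1],[[0,0,0],[0,0,0],-1]]'
python3 -m crank '[[[0.0012,-0.0105,0],[0,0,0],-1],[[0.0012,-0.0105,0],[0,0,0],-1],[[0.0012,-0.0105,0],[0,0,0],-1],[[0.0012,-0.0105,0],[0,0,0],-1],[[0.0012,-0.0105,0],[0,0,0],-1],[[0.0012,-0.0105,0],[0,0,0],-1],[[0,0,0],[0,0,0],-1],[[0,0,0],[0,0,0],-1]]'
```

```text
clock: 3.25
tool_pos: [0.5009, -0.2427, 0.0716]
orientation: [180.0, -0.1, 6.5]
force: [-0.6, 0.1, -0.7]
opening: 0.0532
gripper_force: 0.0
clock: 4.05
tool_pos: [0.5076, -0.3061, 0.0707]
orientation: [-180.0, 0.0, 6.5]
force: [-0.2, -0.7, -1.3]
opening: 0.0002
gripper_force: 0.0
```

```bash
python3 -m crank '[[[-0.01,0.035,0.04],[0,0,0],1],[[-0.01,0.035,0.04],[0,0,0],1],[[-0.01,0.035,0.04],[0,0,0],1],[[0,0.035,0.04],[0,0,0],1],[[0,0,0.04],[0,0,0],1],[[0,0,0],[0,0,0],1],[[0,0,0],[0,0,0],1]]'
python3 - <<'E'
from h import *
cm=imaging.camera_model("wrist"); p,d=imaging.snapshot("wrist"); cv2.imwrite("pics/w2.png",p); np.save("d2",d); np.savez("cm2",**cm)
E
```

```text
clock: 4.75
tool_pos: [0.4805, -0.175, 0.2606]
orientation: [-180.0, -0.2, 6.6]
force: [0.2, 0.1, -0.9]
opening: 0.0509
gripper_force: 0.0
```

View pics/w2.png

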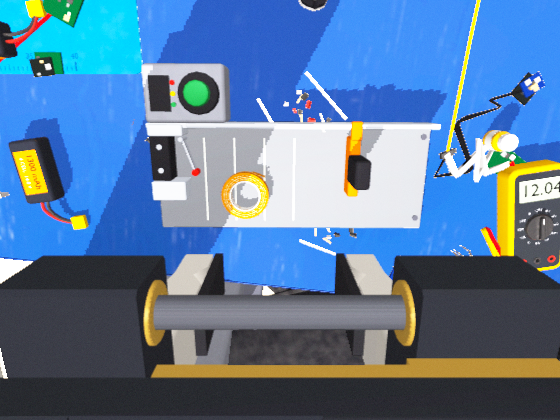

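```bash
python3 - <<'E'
from h import *
D=np.load("dock.npz");o,R=D["o"],D["R"]
cm=dict(np.load("cm2.npz")); p=cv2.imread("pics/w2.png"); d=np.load("d2.npy")
K=cm["mtx"]
v,u=np.mgrid[140:200,340:380]; z=d[v,u].ravel(); k=z>0
X=(np.linalg.inv(K)@np.vstack([u.ravel(),v.ravel(),np.ones(u.size)])*z).T[k]
W=(X-cm["t"])@cm["R"]
q=W[(W[:,2]>.075)&(W[:,2]<.1)]; print(len(q),np.percentile(q,[2,50,98],axis=0).round(4)); L=(q[:,:2]-o)@R; print(np.percentile(L,[2,98],axis=0).round(4))
E
```

```text
523 [[ 0.4823 -0.2646  0.0776]
 [ 0.4969 -0.2557  0.0859]
 [ 0.5108 -0.2483  0.0877]]
[[-0.0066 -0.0963]
 [ 0.0223 -0.0811]]
```

```bash
python3 -m crank '[[[0.004,-0.02,-0.03],[0,0,0],1],[[0.004,-0.02,-0.03],[0,0,0],1],[[0.004,-0.02,-0.03],[0,0,0],1],[[0.004,-0.022,-0.03],[0,0,0],1],[[0,0,-0.03],[0,0,0],1],[[0,0,-0.03],[0,0,0],1],[[0,0,-0.02],[0,0,0],1],[[0,0,-0.009],[0,0,0],1],[[0,0,0],[0,0,0],1],[[0,0,0],[0,0,0],1]]'
python3 -m crank '[[[0,0,0],[0,0,0],-1],[[0,0,0],[0,0,0],-1],[[0,0,0],[0,0,0],-1],[[0,0,0],[0,0,0],-1],[[0,0,0],[0,0,0],-1],[[0,0,0],[0,0,0],-1],[[0,0,0],[0,0,0],-1],[[0,0,0],[0,0,0],-1],[[0,0,0],[0,0,0],-1],[[0,0,0],[0,0,0],-1],[[0,0,0],[0,0,0],-1],[[0,0,0],[0,0,0],-1]]'
```

```text
clock: 5.8
tool_pos: [0.4963, -0.2579, 0.0509]
orientation: [180.0, 0.0, 6.5]
force: [0.6, 0.1, 0.5]
opening: 0.0878
gripper_force: 0.0
clock: 7.0
tool_pos: [0.4968, -0.2579, 0.0512]
orientation: [180.0, -0.1, 6.5]
force: [-0.4, 0.3, 6.2]
opening: 0.0012
gripper_force: 2.8
```

```bash
python3 - <<'E'
from h import *
cm=imaging.camera_model("wrist"); p,d=imaging.snapshot("wrist"); s,_=imaging.snapshot("scene")
a=cv2.resize(s[210:300,240:400],(711,400),interpolation=cv2.INTER_CUBIC)
cv2.imwrite("pics/w3.png",np.vstack([cv2.resize(p,(533,400))[:, :],]) ); cv2.imwrite("pics/s3.png",np.hstack([cv2.resize(p,(400,300)),cv2.resize(a,(400,300))]))
E
```

```text
(no output)
```

View pics/s3.png

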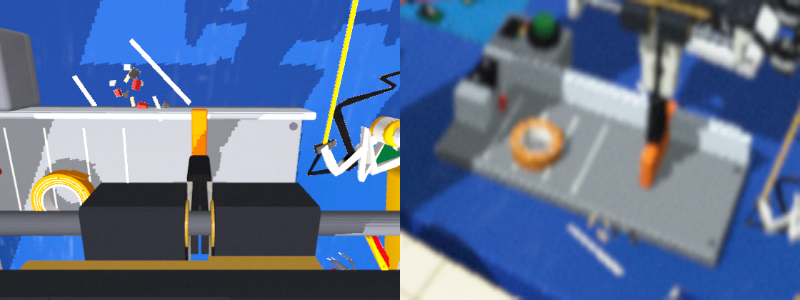

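```bash
python3 - <<'E'
from h import *
D=np.load("dock.npz");o,R=D["o"],D["R"]
cm=imaging.camera_model("wrist"); p,d=imaging.snapshot("wrist")
K=cm["mtx"]
v,u=np.mgrid[200:360,250:310]; z=d[v,u].ravel()
X=(np.linalg.inv(K)@np.vstack([u.ravel(),v.ravel(),np.ones(u.size)])*z).T
W=((X-cm["t"])@cm["R"]).reshape(160,60,3)
for vv in range(0,160,10):
    w=W[vv,30]; print(vv+200,p[vv+200,280],d[vv+200,280].round(3),w.round(4),(R.T@(w[:2]-o)).round(4))
cv2.imwrite("pics/w4.png",cv2.resize(p[190:360,230:330],(470,800//1)[:2] if 0 else (353,600),interpolation=cv2.INTER_CUBIC))
E
```

```text
200 [  0 130 250] 0.212 [ 0.5195 -0.2562  0.0393] [ 0.0308 -0.0908]
210 [  0 129 250] 0.212 [ 0.5141 -0.2568  0.041 ] [ 0.0254 -0.0908]
220 [22 20 24] 0.204 [ 0.5113 -0.2571  0.0508] [ 0.0226 -0.0908]
230 [23 21 22] 0.189 [ 0.5112 -0.2571  0.0667] [ 0.0224 -0.0907]
240 [28 26 27] 0.175 [ 0.5112 -0.257   0.0811] [ 0.0225 -0.0907]
250 [40 35 39] 0.171 [ 0.5083 -0.2573  0.0861] [ 0.0195 -0.0907]
260 [34 32 34] 0.171 [ 0.5037 -0.2579  0.0868] [ 0.0149 -0.0907]
270 [33 28 29] 0.174 [ 0.4984 -0.2585  0.0859] [ 0.0096 -0.0907]
280 [36 32 34] 0.174 [ 0.4937 -0.259   0.0867] [ 0.0048 -0.0908]
290 [52 45 49] 0.176 [ 0.4883 -0.2597  0.0861] [-0.0006 -0.0908]
300 [94 88 86] 0.086 [ 0.5295 -0.2547  0.1685] [ 0.0409 -0.0904]
310 [130 120 117] 0.085 [ 0.5279 -0.2549  0.17  ] [ 0.0393 -0.0904]
320 [123 112 109] 0.085 [ 0.5255 -0.2551  0.1703] [ 0.0369 -0.0904]
330 [146 119 104] 0.28 [ 0.4105 -0.2689  0.0012] [-0.079  -0.0914]
340 [169  90  49] 0.284 [ 0.4007 -0.2701 -0.0005] [-0.0888 -0.0914]
350 [177  94  52] 0.287 [ 0.3916 -0.2711 -0.001 ] [-0.098  -0.0915]
```

View pics/w4.png

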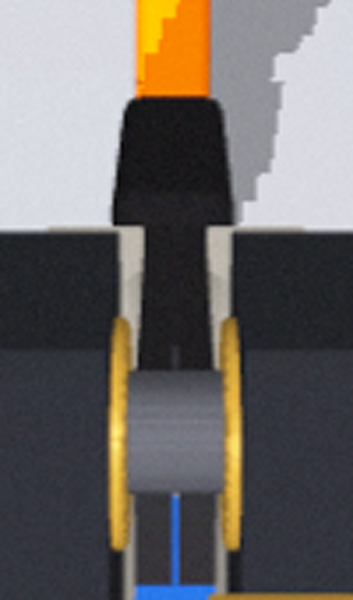

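The crop shows the bar between the pads, so it is gripped. I'll slide it back gently.

```bash
python3 -m crank '[[[0.0008,-0.0071,0],[0,0,0],-1],[[0.0008,-0.0071,0],[0,0,0],-1],[[0.0008,-0.0071,0],[0,0,0],-1],[[0.0008,-0.0071,0],[0,0,0],-1],[[0.0008,-0.0071,0],[0,0,0],-1],[[0.0008,-0.0071,0],[0,0,0],-1],[[0.0008,-0.0071,0],[0,0,0],-1],[[0.0008,-0.0071,0],[0,0,0],-1],[[0,0,0],[0,0,0],-1],[[0,0,0],[0,0,0],-1]]'
python3 - <<'E'
from h import *
D=np.load("dock.npz");o,R=D["o"],D["R"]
cm=imaging.camera_model("wrist"); p,d=imaging.snapshot("wrist"); s=ctrl.get_obs(); print(s["opening"],s["gripper_force"],s["force"])
for v in (205,230,260,280):
    X=cm["R"].T@(np.linalg.inv(cm["mtx"])@[280,v,1]*d[v,280]-cm["t"]); print(p[v,280],X.round(4),(R.T@(X[:2]-o)).round(4))
E
```

```text
clock: 8.15
tool_pos: [0.5032, -0.3153, 0.0512]
orientation: [179.9, -0.1, 6.5]
force: [-0.3, -2.0, 5.2]
opening: 0.0007
gripper_force: 2.5
0.00019953018928622822 2.6604917272925377 [-0.29952534 -0.77132787  5.20625926]
[  0 118 242] [ 0.5233 -0.3138  0.0405] [ 0.0282 -0.1485]
[20 16 19] [ 0.5172 -0.3144  0.0658] [ 0.0221 -0.1484]
[30 28 28] [ 0.51   -0.3152  0.0865] [ 0.0148 -0.1484]
[25 20 23] [ 0.5    -0.3164  0.0865] [ 0.0048 -0.1484]
```

```bash
python3 -m crank '[[[0,0,0],[0,0,0],0.6],[[0,0,0],[0,0,0],0.6],[[0,0,0],[0,0,0],0.6],[[0,0,0],[0,0,0],0.6],[[0,0,0],[0,0,0],0.6],[[0,0,0.02],[0,0,0],0.6],[[0,0,0.03],[0,0,0],0.6],[[-0.005,0.02,0.03],[0,0,0],0.6],[[-0.008,0.025,0],[0,0,0],0.6],[[-0.008,0.025,0],[0,0,0],0.6],[[-0.008,0.025,0],[0,0,0],0.6],[[-0.008,0.025,0],[0,0,0],0.6]]'
python3 -m crank '[[[-0.008,0.025,0],[0,0,0],0.6],[[-0.008,0.025,0],[0,0,0],0.6],[[-0.003,0.005,0],[0,0,0],0.6],[[0,0,0],[0,0,0],0.6],[[0,0,0],[0,0,0],0.6]]'
python3 - <<'E'
from h import *
D=np.load("dock.npz");o,R=D["o"],D["R"]
cm=dict(np.load("cm2.npz")); p=cv2.imread("pics/w2.png"); hsv=cv2.cvtColor(p,cv2.COLOR_BGR2HSV)
m=cv2.inRange(hsv,(8,100,90),(28,255,255)); q=np.argwhere(m[160:230,210:285]>0)+[160,210]
c=(q.min(0)+q.max(0))/2; w=cast(cm,c[1],c[0],.024)[0]; print(c,w,R.T@(w[:2]-o)); 
E
```

```text
clock: 9.4
tool_pos: [0.4646, -0.1934, 0.13]
orientation: [-180.0, 0.0, 6.5]
force: [0.7, 0.2, -0.1]
opening: 0.0698
gripper_force: 0.0
clock: 9.9
tool_pos: [0.4467, -0.1397, 0.1304]
orientation: [-180.0, 0.0, 6.5]
force: [0.2, -0.2, -0.2]
opening: 0.0701
gripper_force: 0.0
[194.5 244.5] [ 0.44723917 -0.13810141  0.024     ] [-0.02795191  0.03457995]
```

Tape is confirmed at (0.447, -0.138). Descend to TCP z 0.016 and grip.

```bash
python3 -m crank '[[[0,0.001,-0.03],[0,0,0],0.6],[[0,0,-0.03],[0,0,0],0.6],[[0,0,-0.03],[0,0,0],0.6],[[0,0,-0.018],[0,0,0],0.6],[[0,0,-0.006],[0,0,0],0.6],[[0,0,0],[0,0,0],0.6],[[0,0,0],[0,0,0],-1],[[0,0,0],[0,0,0],-1],[[0,0,0],[0,0,0],-1],[[0,0,0],[0,0,0],-1],[[0,0,0],[0,0,0],-1],[[0,0,0],[0,0,0],-1]]'
python3 -m crank '[[[0,0,0],[0,0,0],-1],[[0,0,0],[0,0,0],-1],[[0,0,0.02],[0,0,0],-1],[[0,0,0.02],[0,0,0],-1],[[0,0,0.02],[0,0,0],-1],[[0,0,0],[0,0,0],-1]]'
```

```text
clock: 11.1
tool_pos: [0.4466, -0.1384, 0.0167]
orientation: [180.0, -0.0, 6.5]
force: [-0.3, -0.8, -0.0]
opening: 0.0277
gripper_force: 0.0
clock: 11.7
tool_pos: [0.4484, -0.1385, 0.079]
orientation: [180.0, -0.3, 6.6]
force: [1.1, 1.1, 0.0]
opening: 0.0003
gripper_force: 0.0
```

```bash
python3 - <<'E'
from h import *
p,d=imaging.snapshot("wrist"); s,_=imaging.snapshot("scene")
a=cv2.resize(s[200:300,230:400],(510,300),interpolation=cv2.INTER_CUBIC)
cv2.imwrite("pics/s5.png",np.hstack([cv2.resize(p,(400,300)),a[:,:400]]))
E
```

```text
(no output)
```

View pics/s5.png

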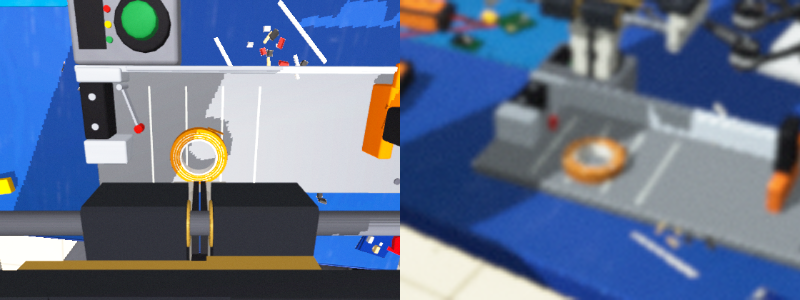

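```bash
python3 - <<'E'
from h import *
D=np.load("dock.npz");o,R=D["o"],D["R"]
s=ctrl.get_obs(); cm=imaging.camera_model("wrist"); p,d=imaging.snapshot("wrist"); hsv=cv2.cvtColor(p,cv2.COLOR_BGR2HSV)
print(s["tool_pos"],s["opening"],"TCP px",proj(cm,s["tool_pos"]),"grasp px",proj(cm,s["tool_pos"]+[0,0,.0188]))
m=cv2.inRange(hsv,(8,100,90),(28,255,255)); q=np.argwhere(m[160:250,230:330]>0)+[160,230]
print(q.min(0),q.max(0)); 
c=(q.min(0)+q.max(0))/2
w=cast(cm,c[1],c[0],.024)[0]; print(c,w,R.T@(w[:2]-o))
for v in (185,200,240,250,260,270,280,290,330,340): 
    X=cm["R"].T@(np.linalg.inv(cm["mtx"])@[270,v,1]*d[v,270]-cm["t"]); print(v,p[v,270],X.round(4))
E
```

```text
[ 0.44665463 -0.13839388  0.07670331] 0.0003929328393640674 TCP px [278.52643185 245.33870105] grasp px [278.44773277 259.09168868]
[176 238] [249 319]
[212.5 278.5] [ 0.44986717 -0.13789625  0.024     ] [-0.02531735  0.03449296]
185 [ 75 175 243] [ 0.4685 -0.1301  0.0248]
200 [233 228 229] [ 0.4545 -0.1312  0.0109]
240 [208 221 231] [ 0.4293 -0.1343  0.0241]
250 [ 49 225 255] [ 0.4218 -0.1351  0.024 ]
260 [134 140 147] [ 0.458  -0.1336  0.1235]
270 [67 71 72] [ 0.4566 -0.1339  0.1303]
280 [31 30 31] [ 0.4566 -0.1341  0.1392]
290 [35 29 32] [ 0.4563 -0.1343  0.1465]
330 [62 54 55] [ 0.4475 -0.1355  0.1583]
340 [55 53 55] [ 0.4437 -0.1359  0.1585]
```

```bash
python3 - <<'E'
from h import *
s=ctrl.get_obs(); cm=imaging.camera_model("wrist"); p,d=imaging.snapshot("wrist"); np.save("d6",d); cv2.imwrite("pics/w6.png",p)
T=s["tool_pos"]; print(T)
a=np.radians(s["orientation"][2]); c,si=np.cos(a),np.sin(a)
for u in (150,200,240,262,270,286,320,400):
  print("col",u)
  for v in range(244,300,6):
    X=cm["R"].T@(np.linalg.inv(cm["mtx"])@[u,v,1]*d[v,u]-cm["t"])-T; 
    print("  ",v,p[v,u],(np.array([c*X[0]+si*X[1],-si*X[0]+c*X[1],X[2]])*1000).round(0))
E
```

```text
[ 0.44618051 -0.13842604  0.07615003]
col 150
   244 [155 147 144] [ 77.  -0. 194.]
   250 [151 145 142] [-29.  95. -64.]
   256 [47 43 43] [ 39.  32. 106.]
   262 [37 33 33] [ 40.  30. 112.]
   268 [42 35 32] [ 39.  30. 114.]
   274 [43 37 36] [ 39.  29. 117.]
   280 [36 34 31] [ 40.  27. 120.]
   286 [37 34 31] [ 39.  27. 122.]
   292 [58 48 48] [ 39.  26. 124.]
   298 [57 52 50] [ 38.  26. 126.]
col 200
   244 [149 142 140] [-24.  58. -64.]
   250 [152 144 142] [-29.  58. -64.]
   256 [52 49 50] [ 39.  19. 107.]
   262 [43 40 38] [ 39.  19. 110.]
   268 [37 33 31] [ 39.  18. 114.]
   274 [38 32 33] [ 39.  17. 117.]
   280 [39 33 32] [ 39.  17. 120.]
   286 [40 36 35] [ 39.  16. 122.]
   292 [59 49 48] [ 39.  16. 125.]
   298 [62 53 52] [ 38.  16. 125.]
col 240
   244 [150 141 140] [-25.  28. -65.]
   250 [183 176 176] [-29.  28. -64.]
   256 [61 57 57] [ 39.   9. 106.]
   262 [39 35 34] [ 40.   9. 111.]
   268 [40 36 35] [ 39.   9. 113.]
   274 [39 36 32] [ 40.   8. 118.]
   280 [43 36 35] [ 39.   8. 120.]
   286 [40 35 34] [ 40.   8. 123.]
   292 [57 50 47] [ 39.   8. 124.]
   29
[... 1125 characters left out ...]
] [-24. -30. -64.]
   250 [231 227 224] [-29. -30. -64.]
   256 [63 59 57] [ 40. -10. 107.]
   262 [44 37 38] [ 40. -10. 111.]
   268 [42 37 37] [ 40. -10. 115.]
   274 [40 36 33] [ 39. -10. 117.]
   280 [39 31 34] [ 40.  -9. 121.]
   286 [41 35 34] [ 40.  -9. 123.]
   292 [58 53 52] [ 39.  -9. 124.]
   298 [61 50 50] [ 38.  -9. 124.]
col 400
   244 [230 226 222] [-24. -89. -64.]
   250 [229 222 220] [-29. -89. -64.]
   256 [60 57 53] [ 39. -31. 106.]
   262 [41 39 37] [ 40. -29. 111.]
   268 [38 32 31] [ 39. -28. 113.]
   274 [41 38 36] [ 40. -27. 118.]
   280 [38 36 32] [ 39. -26. 120.]
   286 [39 35 32] [ 39. -26. 122.]
   292 [55 48 47] [ 39. -25. 125.]
   298 [60 51 49] [ 38. -25. 126.]
```

View pics/w6.png

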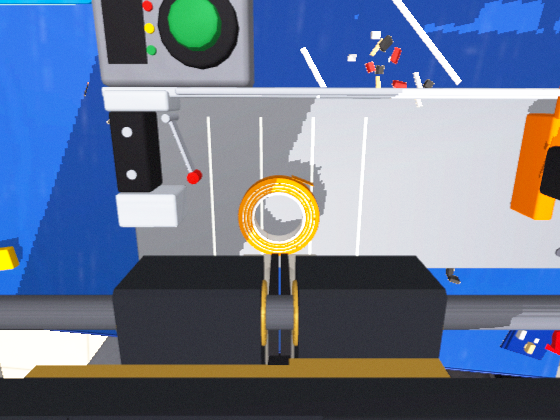

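The tape at (280,215) wasn't touched. The depth shows the real fingertips about 38 mm higher than the reported TCP, and the keeper bar contact agrees with that (tips at 0.087 when z read 0.051). I'll use tip z = reported z + 0.037 from now on.

```bash
python3 -m crank '[[[0.002,0,0],[0,0,0],0.6],[[0,0,0],[0,0,0],0.6],[[0,0,0],[0,0,0],0.6],[[0,0,0],[0,0,0],0.6],[[0,0,0],[0,0,0],0.6],[[0,0,-0.02],[0,0,0],0.6],[[0,0,-0.025],[0,0,0],0.6],[[0,0,-0.025],[0,0,0],0.6],[[0,0,-0.02],[0,0,0],0.6],[[0,0,-0.007],[0,0,0],0.6],[[0,0,0],[0,0,0],0.6]]'
python3 -m crank '[[[0,0,0],[0,0,0],-1],[[0,0,0],[0,0,0],-1],[[0,0,0],[0,0,0],-1],[[0,0,0],[0,0,0],-1],[[0,0,0],[0,0,0],-1]]'
```

```text
clock: 13.0
tool_pos: [0.4479, -0.1386, -0.0212]
orientation: [180.0, 0.1, 6.5]
force: [0.7, -0.3, 0.7]
opening: 0.0695
gripper_force: 0.0
clock: 13.5
tool_pos: [0.4494, -0.1384, -0.0196]
orientation: [180.0, -0.1, 6.5]
force: [-0.2, 1.5, 5.9]
opening: 0.0544
gripper_force: 30.0
```

```bash
python3 -m crank '[[[0,0,0.03],[0,0,0],-1],[[0,0,0.03],[0,0,0],-1],[[0,0,0.03],[0,0,0],-1],[[0.013,0.03,0.02],[0,0,0],-1],[[0.013,0.035,0],[0,0,0],-1],[[0.013,0.035,0],[0,0,0],-1],[[0.013,0.035,0],[0,0,0],-1],[[0.013,0.035,0],[0,0,0],-1],[[0.013,0.035,0],[0,0,0],-1],[[0.013,0.035,0],[0,0,0],-1],[[0.013,0.035,0],[0,0,0],-1],[[0.013,0.035,0],[0,0,0],-1]]'
python3 -m crank '[[[0.013,0.035,0],[0,0,0],-1],[[0.013,0.035,0],[0,0,0],-1],[[0.013,0.035,0],[0,0,0],-1],[[0.005,0.008,-0.02],[0,0,0],-1],[[0,0,-0.03],[0,0,0],-1],[[0,0,-0.03],[0,0,0],-1],[[0,0,-0.02],[0,0,0],-1],[[0,0,-0.01],[0,0,0],-1],[[0,0,0],[0,0,0],-1]]'
```

```text
clock: 14.7
tool_pos: [0.5656, 0.173, 0.0897]
orientation: [-180.0, -0.0, 6.5]
force: [1.7, -0.2, -0.3]
opening: 0.055
gripper_force: 30.0
clock: 15.6
tool_pos: [0.6087, 0.2838, -0.0219]
orientation: [179.9, 0.1, 6.5]
force: [-0.0, -0.4, -1.3]
opening: 0.0547
gripper_force: 30.0
```

Lower 5 mm, release and rise to look over the packs.

```bash
python3 -m crank '[[[0,0,-0.003],[0,0,0],-1],[[0,0,-0.003],[0,0,0],-1],[[0,0,0],[0,0,0],0.6],[[0,0,0],[0,0,0],0.6],[[0,0,0],[0,0,0],0.6],[[0,0,0.02],[0,0,0],0.6],[[0,0,0.03],[0,0,0],0.6],[[-0.01,0,0.04],[0,0,0],0.6],[[-0.03,0,0.04],[0,0,0],0.6],[[-0.03,-0.01,0.04],[0,0,0],0.6],[[-0.03,-0.01,0.04],[0,0,0],0.6],[[-0.03,-0.01,0.04],[0,0,0],0.6]]'
python3 -m crank '[[[-0.03,-0.01,0.04],[0,0,0],0.6],[[0,-0.01,0],[0,0,0],0.6],[[0,0,0],[0,0,0],0.6]]'
python3 - <<'E'
from h import *
cm=imaging.camera_model("wrist"); p,d=imaging.snapshot("wrist"); cv2.imwrite("pics/w7.png",p); np.save("d7",d); np.savez("cm7",**cm)
E
```

```text
clock: 16.8
tool_pos: [0.48, 0.2545, 0.223]
orientation: [-180.0, -0.0, 6.5]
force: [0.6, 0.9, 1.1]
opening: 0.0697
gripper_force: 0.0
clock: 17.1
tool_pos: [0.4516, 0.2351, 0.2626]
orientation: [-179.8, -0.2, 6.5]
force: [0.3, 0.4, -1.2]
opening: 0.0699
gripper_force: 0.0
```

View pics/w7.png

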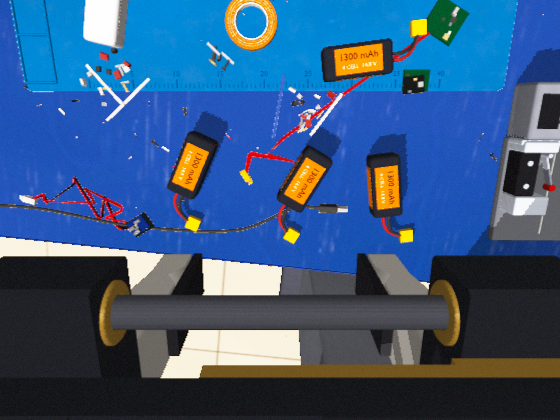

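The wrist view shows the tape flat on the mat at (250,22) and the packs at (357,60), (193,163), (305,178) and (384,185), with yellow plugs at (419,27), (193,224), (291,236) and (406,236). Now I'll measure them from depth.

```bash
cat >> h.py <<'E'
def world(cm,d):
    v,u=np.mgrid[0:d.shape[0],0:d.shape[1]]; X=np.linalg.inv(cm["mtx"])@np.vstack([u.ravel(),v.ravel(),np.ones(u.size)])*d.ravel()
    return ((X.T-cm["t"])@cm["R"]).reshape(*d.shape,3)
def packs(p,d,cm,zb=0.0,vmax=250):
    """flat packs on a surface at height zb: centre, yaw of pack frame (y away from lead), tool yaw"""
    W=world(cm,d); hsv=cv2.cvtColor(p,cv2.COLOR_BGR2HSV)
    m=((W[...,2]>zb+.018)&(W[...,2]<zb+.034)&(d>.05)).astype(np.uint8); m[vmax:]=0
    m=cv2.morphologyEx(m,cv2.MORPH_OPEN,np.ones((3,3)))
    org=cv2.inRange(hsv,(8,150,150),(22,255,255)); yel=cv2.inRange(hsv,(24,150,150),(34,255,255)); yel[vmax:]=0
    Y=[]; n,l,s,c=cv2.connectedComponentsWithStats(yel)
    for i in range(1,n):
        if s[i,4]>40: Y.append(cast(cm,*c[i],zb+.008)[0,:2])
    n,l,s,c=cv2.connectedComponentsWithStats(m); out=[]
    for i in range(1,n):
        k=l==i
        if s[i,4]<200 or (org[k]>0).mean()<.2: continue
        q=W[k][:,:2]; r=cv2.minAreaRect((q*1000).astype(np.float32)); (cx,cy),(w,h),a=r
        a=np.radians(a+(90 if h>w else 0)); C=np.array([cx,cy])/1000
        best=None
        for g in (a,a+np.pi):   # g = direction of pack +y
            ey=np.array([np.cos(g),np.sin(g)]); ex=np.array([ey[1],-ey[0]]); P=C+.0265*ex-.071*ey
            e=min([np.linalg.norm(P-y) for y in Y]+[9])
            if best is None or e<best[0]: best=(e,g)
        out.append((C.round(4),round(np.degrees(best[1])%360,1),round(best[0],4),(round(min(w,h)),round(max(w,h))),c[i].round(0)))
    return out
E
python3 - <<'E'
from h import *
cm=dict(np.load("cm7.npz")); p=cv2.imread("pics/w7.png"); d=np.load("d7.npy")
for o in packs(p,d,cm,0): print(o)
print(np.degrees(np.load("dock.npz")["yaw"]))
E
```

```text
(array([0.5814, 0.1578]), np.float64(103.7), np.float64(0.0076), (35, 91), array([359.,  60.]))
(array([0.4432, 0.3384]), np.float64(341.6), np.float64(0.0011), (36, 77), array([191., 165.]))
(array([0.4419, 0.2057]), np.float64(335.5), np.float64(0.001), (36, 77), array([304., 179.]))
(array([0.4453, 0.1083]), np.float64(13.4), np.float64(0.0016), (36, 77), array([386., 185.]))
6.355121515160759
```

```bash
python3 -m crank '[[[-0.002,-0.03,-0.03],[0,0,3],0.3],[[-0.002,-0.03,-0.03],[0,0,3.9],0.3],[[-0.002,-0.03,-0.03],[0,0,0],0.3],[[0,-0.03,-0.03],[0,0,0],0.3],[[0,-0.007,-0.03],[0,0,0],0.3],[[0,0,-0.03],[0,0,0],0.3],[[0,0,-0.03],[0,0,0],0.3],[[0,0,-0.03],[0,0,0],0.3],[[0,0,-0.02],[0,0,0],0.3],[[0,0,0],[0,0,0],0.3]]'
```

```text
clock: 18.15
tool_pos: [0.4434, 0.1064, -0.0033]
orientation: [179.8, 0.4, 13.4]
force: [-0.1, -1.0, 0.3]
opening: 0.0572
gripper_force: 0.0
```

```bash
python3 -m crank '[[[0.001,0.002,-0.013],[0,0,0],0.3],[[0,0,-0.012],[0,0,0],0.3],[[0,0,0],[0,0,0],0.3],[[0,0,0],[0,0,0],-1],[[0,0,0],[0,0,0],-1],[[0,0,0],[0,0,0],-1],[[0,0,0],[0,0,0],-1],[[0,0,0],[0,0,0],-1],[[0,0,0],[0,0,0],-1]]'
```

```text
clock: 19.05
tool_pos: [0.4472, 0.1105, -0.024]
orientation: [-180.0, -0.1, 13.4]
force: [-1.5, 0.1, 5.4]
opening: 0.0352
gripper_force: 30.0
```

```bash
python3 -m crank '[[[0,0,0.03],[0,0,0],-1],[[0,0,0.03],[0,0,0],-1],[[0.002,-0.015,0.03],[0,0,0],-1],[[0.005,-0.03,0],[0,0,-3.5],-1],[[0.005,-0.03,0],[0,0,-3.5],-1],[[0.005,-0.03,0],[0,0,0],-1],[[0.005,-0.03,0],[0,0,0],-1],[[0.005,-0.03,0],[0,0,0],-1],[[0.005,-0.03,0],[0,0,0],-1],[[0.005,-0.03,0],[0,0,0],-1],[[0.002,-0.014,0],[0,0,0],-1],[[0,0,0],[0,0,0],-1]]'
```

```text
clock: 20.25
tool_pos: [0.4854, -0.1302, 0.065]
orientation: [-180.0, 0.0, 6.3]
force: [-0.1, 0.1, -1.7]
opening: 0.0347
gripper_force: 30.0
```

```bash
python3 -m crank '[[[0,0,-0.025],[0,0,0],-1],[[0,0,-0.025],[0,0,0],-1],[[0,0,-0.018],[0,0,0],-1],[[0,0,-0.006],[0,0,0],-1],[[0,0,0],[0,0,0],-1],[[0,0,0],[0,0,0],-1]]'
```

```text
clock: 20.85
tool_pos: [0.4864, -0.1284, -0.0079]
orientation: [180.0, -0.0, 6.5]
force: [0.1, 0.1, -2.0]
opening: 0.0347
gripper_force: 30.0
```

```bash
python3 -m crank '[[[0,0,-0.003],[0,0,0],-1],[[0,0,-0.002],[0,0,0],-1],[[0,0,0],[0,0,0],0.15],[[0,0,0],[0,0,0],0.15],[[0,0,0],[0,0,0],0.15],[[0,0,0.02],[0,0,0],0.15],[[0,0,0.025],[0,0,0],-1],[[0.002,-0.02,0],[0,0,0],-1],[[0.002,-0.02,0],[0,0,0],-1],[[0.002,-0.012,0],[0,0,0],-1],[[0,0,0],[0,0,0],-1],[[0,0,0],[0,0,0],-1]]'
python3 - <<'E'
from h import *
D=np.load("dock.npz");o,R=D["o"],D["R"]
s=ctrl.get_obs();print(s["tool_pos"],s["opening"],"tool dock",R.T@(s["tool_pos"][:2]-o))
cm=imaging.camera_model("wrist"); p,d=imaging.snapshot("wrist"); cv2.imwrite("pics/w8.png",p)
W=world(cm,d); m=(W[...,2]>.030)&(W[...,2]<.046)&(d>.05); m[255:]=0
m[:, :]&=True
for q in packs(p,d,cm,.012,255): print(q,"dock",R.T@(q[0]-o))
E
```

```text
clock: 22.05
tool_pos: [0.4915, -0.1808, 0.0311]
orientation: [-180.0, 0.0, 6.4]
force: [0.1, -0.2, -0.6]
opening: 0.0076
gripper_force: 0.0
[ 0.4915017  -0.1808173   0.03105555] 0.0076079584788071395 tool dock [ 0.01131038 -0.01277289]
```

View pics/w8.png

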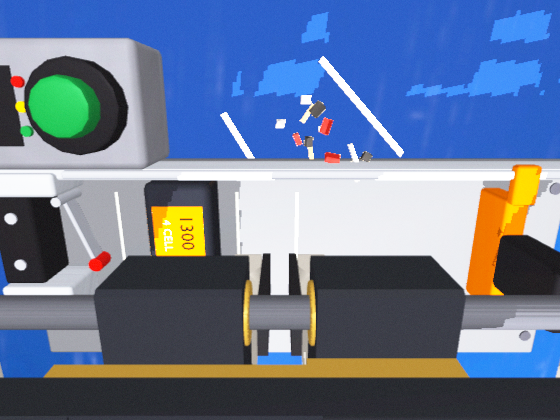

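Pack 1 lies square near the fence at (182,220), clear of the roller at (99,262). I'll push it to the stop with the shut fingers.

```bash
python3 -m crank '[[[0,0,-0.02],[0,0,0],-1],[[0,0,-0.018],[0,0,0],-1],[[0,0,-0.005],[0,0,0],-1],[[0,0,0],[0,0,0],-1],[[-0.001,0.01,0],[0,0,0],-1],[[-0.001,0.01,0],[0,0,0],-1],[[-0.001,0.01,0],[0,0,0],-1],[[-0.001,0.01,0],[0,0,0],-1],[[-0.001,0.01,0],[0,0,0],-1],[[-0.0005,0.005,0],[0,0,0],-1],[[0,0,0],[0,0,0],-1]]'
python3 -m crank '[[[-0.0002,0.002,0],[0,0,0],-1],[[0,0,0],[0,0,0],-1]]'
python3 -m crank '[[[-0.0002,0.002,0],[0,0,0],-1],[[0,0,0],[0,0,0],-1]]'
```

```text
clock: 23.2
tool_pos: [0.4863, -0.1248, -0.0115]
orientation: [-180.0, -0.0, 6.5]
force: [0.3, 0.2, -0.3]
opening: 0.0004
gripper_force: 0.0
clock: 23.4
tool_pos: [0.4861, -0.1237, -0.0117]
orientation: [-180.0, 0.0, 6.4]
force: [0.3, -0.4, 0.4]
opening: 0.0005
gripper_force: 0.0
clock: 23.6
tool_pos: [0.4859, -0.1218, -0.0117]
orientation: [-180.0, 0.0, 6.4]
force: [-0.3, 0.5, -0.4]
opening: 0.0006
gripper_force: 0.0
```

```bash
cat >> h.py <<'E'
def row(zlo=.034,zhi=.043,vmax=252):
    """dock-frame extents of things at pack-top height on the deck"""
    D=np.load("dock.npz");o,R=D["o"],D["R"]; s=ctrl.get_obs(); print("tool dock",(R.T@(s["tool_pos"][:2]-o)).round(4),"z",s["tool_pos"][2].round(4))
    cm=imaging.camera_model("wrist"); p,d=imaging.snapshot("wrist"); W=world(cm,d); L=(W[...,:2]-o)@R
    m=((W[...,2]>zlo)&(W[...,2]<zhi)&(d>.05)&(L[...,0]>-.04)&(L[...,0]<.043)&(L[...,1]<.098)&(L[...,1]>-.18)); m[vmax:]=False
    n,l,st,c=cv2.connectedComponentsWithStats(cv2.morphologyEx(m.astype(np.uint8),cv2.MORPH_OPEN,np.ones((3,3))))
    for i in range(1,n):
        if st[i,4]>80:
            q=L[l==i]; print(st[i,4],"x",np.percentile(q[:,0],[1,99]).round(4),"y",np.percentile(q[:,1],[1,99]).round(4),"minrect",[np.round(a,1) for a in cv2.minAreaRect((q*1000).astype(np.float32))], "bgr",p[l==i].mean(0).round(0))
    return p,d,cm
E
python3 -c "
from h import *
row()"
```

```text
tool dock [0.0122 0.0465] z -0.0117
2631 x [0.0296 0.0427] y [0.0624 0.096 ] minrect [array([35.8, 79.7]), array([35.4, 14.9]), np.float64(89.0)] bgr [ 39.  91. 123.]
```

```bash
python3 -m crank '[[[-0.0002,0.002,0],[0,0,0],-1],[[-0.0002,0.0015,0],[0,0,0],-1],[[0,0,0],[0,0,0],-1]]'
python3 -m crank '[[[-0.0002,0.0015,0],[0,0,0],-1],[[0,0,0],[0,0,0],-1]]'
python3 -m crank '[[[-0.0002,0.0015,0],[0,0,0],-1],[[0,0,0],[0,0,0],-1]]'
```

```text
clock: 23.95
tool_pos: [0.4856, -0.1197, -0.0114]
orientation: [179.9, 0.0, 6.5]
force: [2.1, -12.6, -1.4]
opening: 0.0001
gripper_force: 6.7
clock: 24.15
tool_pos: [0.4856, -0.1195, -0.0112]
orientation: [179.8, 0.0, 6.5]
force: [3.6, -23.6, -2.7]
opening: 0.0003
gripper_force: 12.3
clock: 24.35
tool_pos: [0.4856, -0.1195, -0.0109]
orientation: [179.7, 0.0, 6.5]
force: [5.0, -35.0, -1.6]
opening: 0.0006
gripper_force: 17.9
```

```bash
python3 -m crank '[[[0.001,-0.012,0],[0,0,0],-1],[[0,0,0.03],[0,0,0],-1],[[0,0,0.04],[0,0,0],0.3],[[-0.0035,0.036,0.03],[0,0,0],0.3],[[-0.0035,0.036,0.03],[0,0,0],0.3],[[-0.0035,0.036,0.03],[0,0,0],0.3],[[-0.0035,0.036,0.03],[0,0,0],0.3],[[-0.0035,0.036,0.03],[0,0,0],0.3],[[-0.0035,0.036,0.03],[0,0,0],0.3],[[-0.0035,0.036,0.02],[0,0,0],0.3],[[-0.0035,0.036,0],[0,0,0],0.3],[[-0.0035,0.036,0],[0,0,0],0.3]]'
python3 -m crank '[[[-0.0035,0.036,0],[0,0,0],0.3],[[0,0,0],[0,0,0],0.3],[[0,0,0],[0,0,0],0.3]]'
python3 - <<'E'
from h import *
cm=imaging.camera_model("wrist"); p,d=imaging.snapshot("wrist")
for o in packs(p,d,cm,0): print(o)
E
```

```text
clock: 25.55
tool_pos: [0.4542, 0.1987, 0.2593]
orientation: [-179.9, -0.1, 6.4]
force: [0.5, -0.7, -0.1]
opening: 0.0571
gripper_force: 0.0
clock: 25.85
tool_pos: [0.4507, 0.2334, 0.258]
orientation: [180.0, 0.0, 6.5]
force: [-0.4, -0.9, -0.7]
opening: 0.057
gripper_force: 0.0
(array([0.5814, 0.158 ]), np.float64(103.8), np.float64(0.0075), (35, 90), array([358.,  57.]))
(array([0.4433, 0.3384]), np.float64(341.4), np.float64(0.001), (36, 77), array([188., 164.]))
(array([0.4421, 0.2056]), np.float64(335.8), np.float64(0.0009), (35, 76), array([303., 178.]))
```

```bash
python3 -m crank '[[[-0.002,-0.007,-0.03],[0,0,-7.7],0.3],[[-0.002,-0.007,-0.03],[0,0,-7.7],0.3],[[-0.002,-0.007,-0.03],[0,0,-7.7],0.3],[[-0.0025,-0.007,-0.03],[0,0,-7.6],0.3],[[0,0,-0.03],[0,0,0],0.3],[[0,0,-0.03],[0,0,0],0.3],[[0,0,-0.03],[0,0,0],0.3],[[0,0,-0.03],[0,0,0],0.3],[[0,0,-0.02],[0,0,0],0.3],[[0,0,0],[0,0,0],0.3],[[0,0,0],[0,0,0],0.3]]'
```

```text
clock: 27.0
tool_pos: [0.443, 0.2042, -0.0011]
orientation: [180.0, -0.0, -24.3]
force: [0.3, 0.5, 0.2]
opening: 0.0567
gripper_force: 0.0
```

```bash
python3 -m crank '[[[-0.001,0.001,-0.013],[0,0,0],0.3],[[0,0,-0.012],[0,0,0],0.3],[[0,0,0],[0,0,0],0.3],[[0,0,0],[0,0,0],-1],[[0,0,0],[0,0,0],-1],[[0,0,0],[0,0,0],-1],[[0,0,0],[0,0,0],-1],[[0,0,0],[0,0,0],-1],[[0,0,0],[0,0,0],-1]]'
```

```text
clock: 27.9
tool_pos: [0.442, 0.2061, -0.0259]
orientation: [-180.0, -0.0, -24.3]
force: [-1.5, -0.8, 7.2]
opening: 0.035
gripper_force: 30.0
```

```bash
python3 -m crank '[[[0,0,0.03],[0,0,0],-1],[[0,0,0.03],[0,0,0],-1],[[0,0,0.03],[0,0,0],-1],[[0.0042,-0.0324,0],[0,0,7.7],-1],[[0.0042,-0.0324,0],[0,0,7.7],-1],[[0.0042,-0.0324,0],[0,0,7.7],-1],[[0.0042,-0.0324,0],[0,0,7.6],-1],[[0.0042,-0.0324,0],[0,0,0],-1],[[0.0042,-0.0324,0],[0,0,0],-1],[[0.0042,-0.0324,0],[0,0,0],-1],[[0.0042,-0.0324,0],[0,0,0],-1],[[0.0042,-0.0324,0],[0,0,0],-1]]'
python3 -m crank '[[[0.0042,-0.0324,0],[0,0,0],-1],[[0.0042,-0.0324,0],[0,0,0],-1],[[0,0,0],[0,0,0],-1],[[0,0,-0.025],[0,0,0],-1],[[0,0,-0.025],[0,0,0],-1],[[0,0,-0.018],[0,0,0],-1],[[0,0,0],[0,0,0],-1]]'
```

```text
clock: 29.1
tool_pos: [0.4791, -0.0871, 0.0634]
orientation: [-180.0, 0.0, 6.4]
force: [0.5, 0.7, -2.3]
opening: 0.0349
gripper_force: 30.0
clock: 29.8
tool_pos: [0.4854, -0.1504, -0.0069]
orientation: [-180.0, 0.3, 6.4]
force: [-0.6, -0.4, -1.4]
opening: 0.0346
gripper_force: 30.0
```

```bash
python3 -m crank '[[[0.002,0,-0.003],[0,0,0],-1],[[0,0,-0.0025],[0,0,0],-1],[[0,0,0],[0,0,0],0.15],[[0,0,0],[0,0,0],0.15],[[0,0,0],[0,0,0],0.15],[[0,0,0.02],[0,0,0],0.15],[[0,0,0.03],[0,0,0],-1],[[0.0017,-0.016,0],[0,0,0],-1],[[0.0017,-0.016,0],[0,0,0],-1],[[0.0017,-0.016,0],[0,0,0],-1],[[0,0,-0.02],[0,0,0],-1],[[0,0,-0.02],[0,0,0],-1]]'
python3 -m crank '[[[0,0,-0.008],[0,0,0],-1],[[0,0,0],[0,0,0],-1],[[0,0,0],[0,0,0],-1],[[-0.001,0.01,0],[0,0,0],-1],[[-0.001,0.01,0],[0,0,0],-1],[[-0.001,0.01,0],[0,0,0],-1],[[-0.001,0.008,0],[0,0,0],-1],[[0,0,0],[0,0,0],-1],[[0,0,0],[0,0,0],-1]]'
python3 -c "
from h import *
row()"
```

```text
clock: 31.0
tool_pos: [0.4964, -0.1991, 0.0006]
orientation: [180.0, -0.2, 6.4]
force: [0.3, 1.1, -0.7]
opening: 0.0078
gripper_force: 0.0
clock: 31.9
tool_pos: [0.491, -0.1601, -0.008]
orientation: [-180.0, -0.0, 6.5]
force: [0.7, -0.0, 0.3]
opening: 0.0006
gripper_force: 0.0
tool dock [0.0131 0.0079] z -0.008
2733 x [0.0287 0.0429] y [0.0637 0.0972] minrect [array([35.4, 80.7]), array([34.6, 15.5]), np.float64(89.2)] bgr [ 38.  91. 123.]
2638 x [0.0288 0.0427] y [0.0254 0.0591] minrect [array([35.3, 42.9]), array([35.4, 15.5]), np.float64(90.0)] bgr [ 43. 127. 141.]
```

```bash
python3 -m crank '[[[-0.0003,0.003,0],[0,0,0],-1],[[-0.0002,0.002,0],[0,0,0],-1],[[-0.0001,0.0015,0],[0,0,0],-1],[[0,0,0],[0,0,0],-1]]'
python3 -m crank '[[[-0.0001,0.001,0],[0,0,0],-1],[[0,0,0],[0,0,0],-1]]'
```

```text
clock: 32.35
tool_pos: [0.4901, -0.1545, -0.0082]
orientation: [180.0, 0.0, 6.4]
force: [-0.2, -4.7, -1.0]
opening: 0.0007
gripper_force: 2.0
clock: 32.55
tool_pos: [0.4902, -0.1544, -0.008]
orientation: [179.9, 0.0, 6.4]
force: [1.3, -11.4, 0.0]
opening: 0.0005
gripper_force: 5.6
```

```bash
python3 -m crank '[[[0.001,-0.012,0],[0,0,0],-1],[[0,0,0.03],[0,0,0],-1],[[0,0,0.04],[0,0,0],0.3],[[-0.0035,0.038,0.03],[0,0,0],0.3],[[-0.0035,0.04,0.03],[0,0,0],0.3],[[-0.0035,0.04,0.03],[0,0,0],0.3],[[-0.0035,0.04,0.03],[0,0,0],0.3],[[-0.0035,0.04,0.03],[0,0,0],0.3],[[-0.0035,0.04,0.03],[0,0,0],0.3],[[-0.0035,0.04,0.02],[0,0,0],0.3],[[-0.0035,0.04,0],[0,0,0],0.3],[[-0.0035,0.04,0],[0,0,0],0.3]]'
python3 -m crank '[[[-0.0035,0.04,0],[0,0,0],0.3],[[-0.0035,0.04,0],[0,0,0],0.3],[[0,0,0],[0,0,0],0.3],[[0,0,0],[0,0,0],0.3]]'
python3 - <<'E'
from h import *
cm=imaging.camera_model("wrist"); p,d=imaging.snapshot("wrist")
for o in packs(p,d,cm,0): print(o)
E
```

```text
clock: 33.75
tool_pos: [0.4596, 0.1943, 0.2626]
orientation: [-179.9, -0.1, 6.4]
force: [0.3, 0.2, 0.2]
opening: 0.0571
gripper_force: 0.0
clock: 34.15
tool_pos: [0.4525, 0.273, 0.261]
orientation: [180.0, 0.1, 6.5]
force: [0.5, -0.6, 0.5]
opening: 0.0573
gripper_force: 0.0
(array([0.5815, 0.1575]), np.float64(103.8), np.float64(0.0078), (35, 92), array([394.,  63.]))
(array([0.4427, 0.3384]), np.float64(341.5), np.float64(0.0016), (35, 78), array([223., 169.]))
```

```bash
python3 -m crank '[[[-0.0025,0.0165,-0.03],[0,0,-8.3],0.3],[[-0.0025,0.0165,-0.03],[0,0,-8.3],0.3],[[-0.0025,0.0165,-0.03],[0,0,-8.3],0.3],[[-0.0025,0.0165,-0.03],[0,0,0],0.3],[[0,0,-0.03],[0,0,0],0.3],[[0,0,-0.03],[0,0,0],0.3],[[0,0,-0.03],[0,0,0],0.3],[[0,0,-0.03],[0,0,0],0.3],[[0,0,-0.02],[0,0,0],0.3],[[0,0,0],[0,0,0],0.3],[[0,0,0],[0,0,0],0.3]]'
```

```text
clock: 35.3
tool_pos: [0.4434, 0.3378, 0.0021]
orientation: [180.0, -0.0, -18.5]
force: [0.0, 0.4, -0.2]
opening: 0.057
gripper_force: 0.0
```

```bash
python3 -m crank '[[[-0.0005,0.0005,-0.015],[0,0,0],0.3],[[0,0,-0.013],[0,0,0],0.3],[[0,0,0],[0,0,0],0.3],[[0,0,0],[0,0,0],-1],[[0,0,0],[0,0,0],-1],[[0,0,0],[0,0,0],-1],[[0,0,0],[0,0,0],-1],[[0,0,0],[0,0,0],-1],[[0,0,0],[0,0,0],-1]]'
```

```text
clock: 36.2
tool_pos: [0.4425, 0.3392, -0.0259]
orientation: [-180.0, -0.0, -18.5]
force: [-1.3, -0.5, 5.8]
opening: 0.0347
gripper_force: 30.0
```

```bash
python3 -m crank '[[[0,0,0.03],[0,0,0],-1],[[0,0,0.03],[0,0,0],-1],[[0,0,0.03],[0,0,0],-1],[[0.0036,-0.0375,0],[0,0,8.3],-1],[[0.0036,-0.0375,0],[0,0,8.3],-1],[[0.0036,-0.0375,0],[0,0,8.3],-1],[[0.0036,-0.0375,0],[0,0,0],-1],[[0.0036,-0.0375,0],[0,0,0],-1],[[0.0036,-0.0375,0],[0,0,0],-1],[[0.0036,-0.0375,0],[0,0,0],-1],[[0.0036,-0.0375,0],[0,0,0],-1],[[0.0036,-0.0375,0],[0,0,0],-1]]'
python3 -m crank '[[[0.0036,-0.0375,0],[0,0,0],-1],[[0.0036,-0.0375,0],[0,0,0],-1],[[0.0036,-0.0375,0],[0,0,0],-1],[[0.0036,-0.0375,0],[0,0,0],-1],[[0.0036,-0.0375,0],[0,0,0],-1],[[0,0,0],[0,0,0],-1],[[0,0,-0.025],[0,0,0],-1],[[0,0,-0.025],[0,0,0],-1],[[0,0,-0.018],[0,0,0],-1],[[0,0,0],[0,0,0],-1]]'
```

```text
clock: 37.4
tool_pos: [0.4743, -0.0001, 0.0634]
orientation: [-180.0, 0.0, 6.4]
force: [1.6, 0.4, -2.0]
opening: 0.0345
gripper_force: 30.0
clock: 38.4
tool_pos: [0.4923, -0.1858, -0.0054]
orientation: [-180.0, 0.1, 6.4]
force: [-0.1, -0.1, -1.6]
opening: 0.0345
gripper_force: 30.0
```

```bash
python3 -m crank '[[[0,0,-0.004],[0,0,0],-1],[[0,0,-0.003],[0,0,0],-1],[[0,0,0],[0,0,0],0.15],[[0,0,0],[0,0,0],0.15],[[0,0,0],[0,0,0],0.15],[[0,0,0.02],[0,0,0],0.15],[[0,0,0.03],[0,0,0],-1],[[0.0017,-0.016,0],[0,0,0],-1],[[0.0017,-0.016,0],[0,0,0],-1],[[0.0017,-0.016,0],[0,0,0],-1],[[0,0,-0.02],[0,0,0],-1],[[0,0,-0.02],[0,0,0],-1]]'
python3 -m crank '[[[0,0,-0.008],[0,0,0],-1],[[0,0,0],[0,0,0],-1],[[0,0,0],[0,0,0],-1],[[-0.001,0.01,0],[0,0,0],-1],[[-0.001,0.01,0],[0,0,0],-1],[[-0.001,0.01,0],[0,0,0],-1],[[-0.001,0.01,0],[0,0,0],-1],[[0,0,0],[0,0,0],-1],[[0,0,0],[0,0,0],-1]]'
python3 -c "
from h import *
row()"
```

```text
clock: 39.6
tool_pos: [0.4981, -0.2346, -0.0018]
orientation: [180.0, -0.1, 6.4]
force: [-0.6, 0.7, 0.4]
opening: 0.0077
gripper_force: 0.0
clock: 40.5
tool_pos: [0.494, -0.1935, -0.0093]
orientation: [180.0, -0.0, 6.5]
force: [0.1, -0.5, 0.2]
opening: 0.0004
gripper_force: 0.0
tool dock [ 0.0124 -0.0257] z -0.0093
7741 x [0.0285 0.0428] y [-0.0058  0.0878] minrect [array([35.1, 41.8]), array([96.8, 15.7]), np.float64(90.0)] bgr [ 42. 112. 131.]
804 x [0.0285 0.042 ] y [-0.1398 -0.1279] minrect [array([  35.1, -134.2]), array([12.9, 15.3]), np.float64(90.0)] bgr [  3. 150. 244.]
```

```bash
python3 -m crank '[[[-0.0003,0.003,0],[0,0,0],-1],[[-0.0001,0.0015,0],[0,0,0],-1],[[0,0,0],[0,0,0],-1]]'
python3 -m crank '[[[-0.0001,0.0015,0],[0,0,0],-1],[[0,0,0],[0,0,0],-1]]'
```

```text
clock: 40.85
tool_pos: [0.4933, -0.1896, -0.0095]
orientation: [-180.0, 0.0, 6.4]
force: [-0.5, -1.1, 0.6]
opening: 0.0005
gripper_force: 0.0
clock: 41.05
tool_pos: [0.4931, -0.1893, -0.0094]
orientation: [179.9, 0.0, 6.4]
force: [0.2, -10.0, -1.4]
opening: 0.0009
gripper_force: 4.5
```

```bash
python3 -m crank '[[[0.001,-0.012,0],[0,0,0],-1],[[0,0,0.015],[0,0,0],-1],[[0,0,0.015],[0,0,0],-1],[[0.0015,-0.0135,0],[0,0,0],-1],[[0.0015,-0.0135,0],[0,0,0],-1],[[0.0015,-0.0135,0],[0,0,0],-1],[[0.0015,-0.0135,0],[0,0,0],-1],[[0.0015,-0.0135,0],[0,0,0],-1],[[0,0,0],[0,0,0],-1]]'
python3 -m crank '[[[0.0005,-0.005,0],[0,0,0],-1],[[0.0005,-0.005,0],[0,0,0],-1],[[0.0005,-0.005,0],[0,0,0],-1],[[0.0005,-0.005,0],[0,0,0],-1]]'
python3 -m crank '[[[0.0005,-0.004,0],[0,0,0],-1],[[0.0005,-0.004,0],[0,0,0],-1]]'
```

```text
clock: 41.95
tool_pos: [0.5017, -0.2695, 0.0199]
orientation: [-180.0, 0.0, 6.3]
force: [-0.1, 0.5, -0.7]
opening: 0.0003
gripper_force: 0.0
clock: 42.35
tool_pos: [0.5037, -0.2876, 0.0204]
orientation: [-180.0, 0.0, 6.4]
force: [-0.3, 1.7, -0.7]
opening: 0.0004
gripper_force: 0.7
clock: 42.55
tool_pos: [0.5036, -0.2894, 0.0202]
orientation: [-179.5, 0.1, 6.3]
force: [-3.5, 61.2, 24.9]
opening: 0.0007
gripper_force: 32.5
```

```bash
python3 -m crank '[[[-0.001,0.012,0],[0,0,0],-1],[[0,0,0.03],[0,0,0],-1],[[0,0,0.04],[0,0,0],0.3],[[0.0025,0.039,0.03],[0,0,0],0.3],[[0.0025,0.039,0.03],[0,0,0],0.3],[[0.0025,0.039,0.03],[0,0,0],0.3],[[0.0025,0.039,0.03],[0,0,0],0.3],[[0.0025,0.039,0.03],[0,0,0],0.3],[[0.0025,0.039,0.02],[0,0,0],0.3],[[0.0025,0.039,0],[0,0,0],0.3],[[0.0025,0.039,0],[0,0,0],0.3],[[0.0025,0.039,0],[0,0,0],0.3]]'
python3 -m crank '[[[0.0025,0.039,0],[0,0,0],0.3],[[0.0025,0.039,0],[0,0,0],0.3],[[0,0,0],[0,0,0],0.3],[[0,0,0],[0,0,0],0.3]]'
python3 - <<'E'
from h import *
cm=imaging.camera_model("wrist"); p,d=imaging.snapshot("wrist"); cv2.imwrite("pics/w9.png",p); np.save("d9",d); np.savez("cm9",**cm)
for o in packs(p,d,cm,0.003): print(o)
hsv=cv2.cvtColor(p,cv2.COLOR_BGR2HSV); m=cv2.inRange(hsv,(8,150,150),(22,255,255)); m[250:]=0
n,l,s,c=cv2.connectedComponentsWithStats(m)
for i in range(1,n):
    if s[i,4]>150: r=cv2.minAreaRect((cast(cm,*np.argwhere(l==i)[:,::-1].T.astype(float),.030)[:,:2]*1000).astype(np.float32)); print(s[i],r)
E
```

```text
clock: 43.75
tool_pos: [0.5264, 0.069, 0.2613]
orientation: [-180.0, -0.1, 6.4]
force: [1.2, 0.3, -0.5]
opening: 0.0567
gripper_force: 0.0
clock: 44.15
tool_pos: [0.5313, 0.1461, 0.2605]
orientation: [180.0, 0.0, 6.5]
force: [-0.3, -0.5, -0.8]
opening: 0.0568
gripper_force: 0.0
(array([ 0.4825, -0.0665]), np.float64(183.7), np.float64(0.1554), (10, 49), array([451., 231.]))
[458 217  28  33 725] ((482.573486328125, -91.61774444580078), (40.56561279296875, 27.745689392089844), 6.57772970199585)
[488 216  29  34 748] ((487.2806091308594, -127.04452514648438), (41.85791015625, 27.757823944091797), 6.454299449920654)
[517 217  30  33 715] ((490.7732238769531, -162.72689819335938), (40.56612014770508, 27.688173294067383), 6.578125953674316)
```

View pics/w9.png

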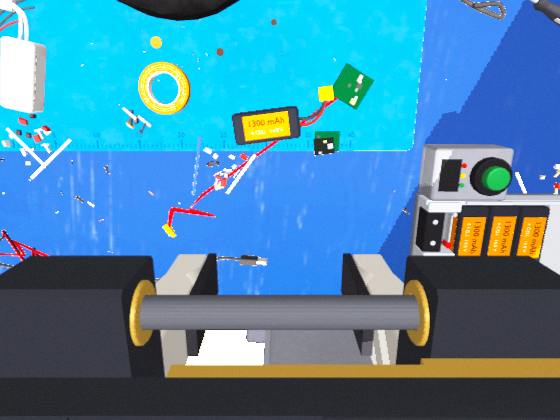

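The mat pack is at (265,125) with its plug at (326,94). The row of three and the tape look right.

```bash
python3 - <<'E'
from h import *
cm=dict(np.load("cm9.npz")); p=cv2.imread("pics/w9.png"); d=np.load("d9.npy"); hsv=cv2.cvtColor(p,cv2.COLOR_BGR2HSV)
m=cv2.inRange(hsv,(8,120,120),(32,255,255)); m=cv2.morphologyEx(m,cv2.MORPH_OPEN,np.ones((3,3)))
q=np.argwhere(m[100:150,238:298]>0)+[100,238]
r=cv2.minAreaRect((cast(cm,*q[:,::-1].T.astype(float),.030)[:,:2]*1000).astype(np.float32)); print("label",r)
W=world(cm,d); k=(W[...,2]>.022)&(W[...,2]<.037)
k[:100]=0;k[155:]=0;k[:,:225]=0;k[:,301:]=0
r=cv2.minAreaRect((W[k][:,:2]*1000).astype(np.float32)); print("top",r, np.median(W[k][:,2]))
y,x=np.argwhere(cv2.inRange(hsv,(24,150,150),(34,255,255))[80:110,312:340]>0).mean(0)+[80,312]; print("plug",cast(cm,x,y,.011))
E
```

```text
label ((579.1782836914062, 166.00917053222656), (27.159711837768555, 51.46620178222656), 13.769383430480957)
top ((574.2673950195312, 163.7646484375), (46.28345489501953, 75.47114562988281), 13.844480514526367) 0.02974739065849471
plug [[0.6214784  0.10332052 0.011     ]]
```

```bash
python3 -m crank '[[[0.004,0.0017,-0.015],[0,0,8.1],0.3],[[0.004,0.0017,-0.015],[0,0,8.1],0.3],[[0.004,0.0017,-0.015],[0,0,8.1],0.3],[[0.004,0.0017,-0.015],[0,0,8.1],0.3],[[0.004,0.0017,-0.015],[0,0,8.1],0.3],[[0.004,0.0017,-0.015],[0,0,8.1],0.3],[[0.004,0.0017,-0.015],[0,0,8.1],0.3],[[0.004,0.0017,-0.015],[0,0,8.1],0.3],[[0.004,0.0017,-0.015],[0,0,8.1],0.3],[[0.004,0.0017,-0.015],[0,0,8.1],0.3],[[0.004,0.0017,-0.015],[0,0,8.1],0.3],[[0.004,0.0017,-0.015],[0,0,8.1],0.3]]'
python3 -m crank '[[[0,0,-0.02],[0,0,0],0.3],[[0,0,-0.02],[0,0,0],0.3],[[0,0,0],[0,0,0],0.3],[[0,0,0],[0,0,0],0.3]]'
```

```text
clock: 45.4
tool_pos: [0.5798, 0.1644, 0.0804]
orientation: [180.0, -0.0, 103.9]
force: [0.4, -0.5, 0.5]
opening: 0.0571
gripper_force: 0.0
clock: 45.8
tool_pos: [0.5796, 0.1648, 0.041]
orientation: [-180.0, 0.0, 103.6]
force: [0.4, -0.2, 0.0]
opening: 0.057
gripper_force: 0.0
```

```bash
python3 -m crank '[[[-0.0005,0.001,-0.02],[0,0,0],0.3],[[0,0,-0.02],[0,0,0],0.3],[[0,0,-0.02],[0,0,0],0.3],[[0,0,-0.006],[0,0,0],0.3],[[0,0,0],[0,0,0],0.3],[[0,0,0],[0,0,0],-1],[[0,0,0],[0,0,0],-1],[[0,0,0],[0,0,0],-1],[[0,0,0],[0,0,0],-1],[[0,0,0],[0,0,0],-1],[[0,0,0],[0,0,0],-1]]'
```

```text
clock: 46.9
tool_pos: [0.5792, 0.1671, -0.0246]
orientation: [179.9, -0.0, 103.6]
force: [-0.6, -0.1, 5.8]
opening: 0.035
gripper_force: 30.0
```

```bash
python3 -m crank '[[[0,0,0.03],[0,0,0],-1],[[0,0,0.03],[0,0,0],-1],[[0,0,0.03],[0,0,0],-1],[[0,0,0.02],[0,0,0],-1],[[0,0,0],[0,0,0],-1]]'
python3 -m crank '[[[-0.007,-0.0325,0],[0,0,-8.1],-1],[[-0.007,-0.0325,0],[0,0,-8.1],-1],[[-0.007,-0.0325,0],[0,0,-8.1],-1],[[-0.007,-0.0325,0],[0,0,-8.1],-1],[[-0.007,-0.0325,0],[0,0,-8.1],-1],[[-0.007,-0.0325,0],[0,0,-8.1],-1],[[-0.007,-0.0325,0],[0,0,-8.1],-1],[[-0.007,-0.0325,0],[0,0,-8.1],-1],[[-0.007,-0.0325,0],[0,0,-8.1],-1],[[-0.007,-0.0325,0],[0,0,-8.1],-1],[[-0.007,-0.0325,0],[0,0,-8.1],-1],[[-0.007,-0.0325,0],[0,0,-8.1],-1]]'
python3 -m crank '[[[0,0,0],[0,0,0],-1],[[0,0,0],[0,0,0],-1]]'
```

```text
clock: 47.4
tool_pos: [0.5805, 0.1677, 0.0878]
orientation: [179.7, -0.1, 103.6]
force: [1.1, 0.5, -2.0]
opening: 0.0351
gripper_force: 30.0
clock: 48.6
tool_pos: [0.4935, -0.2242, 0.0834]
orientation: [-180.0, 0.1, 6.1]
force: [1.3, 0.2, -1.8]
opening: 0.0346
gripper_force: 30.0
clock: 48.8
tool_pos: [0.4937, -0.2237, 0.0834]
orientation: [-180.0, 0.1, 6.3]
force: [-0.7, 0.5, -1.2]
opening: 0.0351
gripper_force: 30.0
```

```bash
python3 -m crank '[[[0.002,0.001,-0.03],[0,0,0],-1],[[0,0,-0.03],[0,0,0],-1],[[0,0,-0.025],[0,0,0],-1],[[0,0,-0.008],[0,0,0],-1],[[0,0,-0.003],[0,0,0],-1],[[0,0,0],[0,0,0],-1],[[0,0,0],[0,0,0],0.15],[[0,0,0],[0,0,0],0.15],[[0,0,0],[0,0,0],0.15],[[0,0,0.02],[0,0,0],0.15]]'
python3 -m crank '[[[0,0,0.03],[0,0,0],0.15],[[0,0,0.04],[0,0,0],0.15],[[0,0,0.04],[0,0,0],1],[[0,0,0.04],[0,0,0],1],[[0,0,0.03],[0,0,0],1],[[0,0,0],[0,0,0],1],[[0,0,0],[0,0,0],1]]'
python3 - <<'E'
from h import *
p,d,cm=row()
cv2.imwrite("pics/w10.png",p)
D=np.load("dock.npz");o,R=D["o"],D["R"]; W=world(cm,d); k=(W[...,2]>.075)&(W[...,2]<.1)&(d>.05); k[252:]=0
L=(W[k][:,:2]-o)@R; L=L[(L[:,1]<-.1)&(L[:,1]>-.2)]; print("bar",np.percentile(L,[2,98],axis=0))
E
```

```text
clock: 49.8
tool_pos: [0.4953, -0.222, 0.0074]
orientation: [-179.9, 0.2, 6.4]
force: [0.4, 0.0, 0.3]
opening: 0.0499
gripper_force: 0.0
clock: 50.5
tool_pos: [0.4971, -0.2222, 0.1896]
orientation: [180.0, -0.2, 6.4]
force: [0.8, 0.6, -1.4]
opening: 0.0842
gripper_force: 0.0
tool dock [ 0.0123 -0.0545] z 0.1896
7735 x [-0.0243  0.0422] y [-0.0053  0.0963] minrect [array([ 8.6, 45.8]), array([104.3,  68.7]), np.float64(89.8)] bgr [ 33. 123. 166.]
2522 x [-0.0229  0.0424] y [-0.0719 -0.0378] minrect [array([  9.4, -54.9]), array([34.8, 66.7]), np.float64(89.7)] bgr [ 41. 153. 179.]
238 x [0.0214 0.0374] y [-0.1524 -0.1408] minrect [array([  29.3, -146.5]), array([16.9, 12.1]), np.float64(4.5)] bgr [  4. 145. 248.]
147 x [-0.0245 -0.0098] y [-0.1516 -0.1408] minrect [array([ -16.9, -146.1]), array([15.4, 11.1]), np.float64(2.2)] bgr [  3. 176. 250.]
bar [[-0.0061747  -0.15380952]
 [ 0.02247175 -0.13882158]]
```

View pics/w10.png

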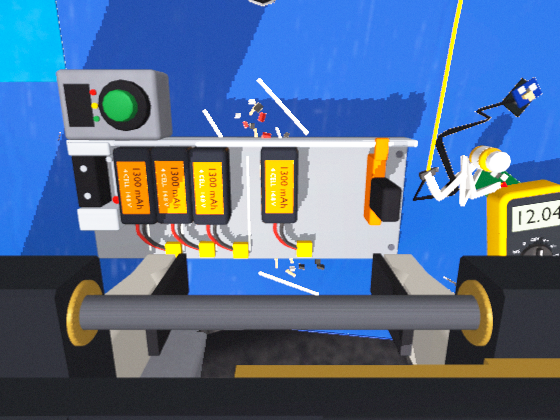

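All four packs are in place: row at (130–230,185), last pack at (280,188), keeper fully back at (380,190), measured joint about 0. Now I'll grip the keeper bar.

```bash
python3 -m crank '[[[0.002,-0.03,-0.03],[0,0,0],0.3],[[0.002,-0.03,-0.03],[0,0,0],0.3],[[0.003,-0.0315,-0.03],[0,0,0],0.3],[[0,0,-0.03],[0,0,0],0.3],[[0,0,0],[0,0,0],0.3],[[0,0,-0.03],[0,0,0],0.3],[[0,0,-0.02],[0,0,0],0.3],[[0,0,0],[0,0,0],0.3],[[0,0,0],[0,0,0],-1],[[0,0,0],[0,0,0],-1],[[0,0,0],[0,0,0],-1],[[0,0,0],[0,0,0],-1]]'
python3 -m crank '[[[0,0,0],[0,0,0],-1],[[0,0,0],[0,0,0],-1],[[0,0,0],[0,0,0],-1],[[0,0,0],[0,0,0],-1]]'
```

```text
clock: 51.75
tool_pos: [0.5044, -0.3138, 0.0197]
orientation: [180.0, -0.1, 6.4]
force: [-0.2, 0.4, 0.7]
opening: 0.0305
gripper_force: 0.0
clock: 52.15
tool_pos: [0.5039, -0.3138, 0.0189]
orientation: [180.0, -0.0, 6.4]
force: [-0.9, -0.3, 4.7]
opening: 0.0156
gripper_force: 30.0
```

Gripped at 15.6 mm. Slide 92 mm, then creep until the row closes.

```bash
python3 -m crank '[[[-0.0011,0.01,0],[0,0,0],-1],[[-0.0011,0.01,0],[0,0,0],-1],[[-0.0011,0.01,0],[0,0,0],-1],[[-0.0011,0.01,0],[0,0,0],-1],[[-0.0011,0.01,0],[0,0,0],-1],[[-0.0011,0.01,0],[0,0,0],-1],[[-0.0011,0.01,0],[0,0,0],-1],[[-0.0008,0.007,0],[0,0,0],-1],[[-0.0008,0.007,0],[0,0,0],-1],[[-0.0008,0.007,0],[0,0,0],-1],[[0,0,0],[0,0,0],-1]]'
python3 -m crank '[[[-0.0004,0.004,0],[0,0,0],-1],[[0,0,0],[0,0,0],-1]]'
python3 -m crank '[[[-0.0003,0.003,0],[0,0,0],-1],[[0,0,0],[0,0,0],-1]]'
```

```text
clock: 53.25
tool_pos: [0.4937, -0.2215, 0.0188]
orientation: [-180.0, -0.0, 6.5]
force: [-1.1, 1.9, 6.3]
opening: 0.016
gripper_force: 30.0
clock: 53.45
tool_pos: [0.4933, -0.2179, 0.0188]
orientation: [-180.0, -0.0, 6.4]
force: [-1.3, 1.2, 7.5]
opening: 0.0157
gripper_force: 30.0
clock: 53.65
tool_pos: [0.493, -0.2151, 0.0188]
orientation: [180.0, -0.0, 6.4]
force: [-1.6, 0.3, 7.3]
opening: 0.0157
gripper_force: 30.0
```

```bash
python3 -m crank '[[[-0.0002,0.002,0],[0,0,0],-1],[[0,0,0],[0,0,0],-1]]'
python3 -m crank '[[[-0.0001,0.0015,0],[0,0,0],-1],[[0,0,0],[0,0,0],-1]]'
python3 -m crank '[[[-0.0001,0.001,0],[0,0,0],-1],[[0,0,0],[0,0,0],-1]]'
```

```text
clock: 53.85
tool_pos: [0.4929, -0.2145, 0.0188]
orientation: [179.9, -0.0, 6.5]
force: [-0.5, -10.3, 2.6]
opening: 0.0158
gripper_force: 30.0
clock: 54.05
tool_pos: [0.493, -0.2144, 0.0189]
orientation: [179.8, -0.0, 6.5]
force: [0.8, -20.3, -0.9]
opening: 0.016
gripper_force: 30.0
clock: 54.25
tool_pos: [0.4929, -0.2144, 0.0189]
orientation: [179.8, 0.0, 6.5]
force: [0.8, -26.9, -3.2]
opening: 0.0159
gripper_force: 30.0
```

```bash
python3 -m crank '[[[0.0002,-0.003,0],[0,0,0],-1],[[0,0,0],[0,0,0],0.3],[[0,0,0],[0,0,0],0.3],[[0,0,0],[0,0,0],0.3],[[0,0,0],[0,0,0],0.3],[[0,0,0],[0,0,0],0.3],[[0,0,0.03],[0,0,0],0.3],[[0,0.01,0.04],[0,0,0],-1],[[0,0.02,0.04],[0,0,0],-1],[[0,0.02,0.04],[0,0,0],-1],[[0,0,0.03],[0,0,0],-1],[[0,0,0],[0,0,0],-1]]'
python3 - <<'E'
from h import *
p,d,cm=row(); cv2.imwrite("pics/w11.png",p)
D=np.load("dock.npz");o,R=D["o"],D["R"]; W=world(cm,d)
hsv=cv2.cvtColor(p,cv2.COLOR_BGR2HSV); m=cv2.inRange(hsv,(50,120,60),(85,255,255)); n,l,s,c=cv2.connectedComponentsWithStats(m); i=1+s[1:,4].argmax(); k=(l==i)&(d>.05)
print("button",s[i],W[k].mean(0),W[k][:,2].max(), cast(cm,*c[i],.064))
E
```

```text
clock: 55.45
tool_pos: [0.4955, -0.1639, 0.2034]
orientation: [179.9, -0.5, 6.5]
force: [-0.3, -0.1, -0.6]
opening: 0.0226
gripper_force: 0.0
tool dock [0.0172 0.0036] z 0.2034
9634 x [-0.024   0.0424] y [-0.0473  0.0961] minrect [array([ 8.3, 22.2]), array([ 68.9, 151.5]), np.float64(0.2)] bgr [ 30. 117. 166.]
button [ 17   0  50  36 976] [0.62621164 0.07496398 0.00716468] 0.009862920566045649 [[0.61806693 0.04141037 0.064     ]]
```

View pics/w11.png

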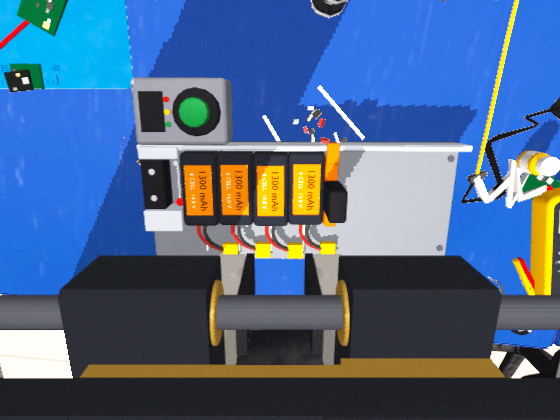

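The row is closed from stop to keeper (180–345,187), with the leads to the front. Next I'll locate the green button at (196,110).

```bash
python3 - <<'E'
from h import *
cm=imaging.camera_model("wrist"); p,d=imaging.snapshot("wrist"); W=world(cm,d)
hsv=cv2.cvtColor(p,cv2.COLOR_BGR2HSV); m=cv2.inRange(hsv,(50,120,60),(85,255,255)); m[:80]=0;m[140:]=0;m[:,:172]=0;m[:,222:]=0
k=m>0; z=np.percentile(W[k][:,2],[5,50,95]); print(z, W[k].mean(0)); q=np.argwhere(k); c=(q.min(0)+q.max(0))/2; print(c,q.min(0),q.max(0),cast(cm,c[1],c[0],z[1]))
print("ring z",W[110,220],W[88,196],"console",W[130,225]); print(ctrl.get_obs()["tool_pos"])
E
```

```text
[0.05906869 0.06565901 0.06700986] [ 0.55532315 -0.08445514  0.06716058]
[109.5 193.5] [ 94 178] [125 209] [[ 0.55552111 -0.08427239  0.06565901]]
ring z [ 0.55709348 -0.10418984  0.04976865] [ 0.57315893 -0.08355081  0.05670014] console [ 0.53964778 -0.1089208   0.04252593]
[ 0.49300559 -0.16383332  0.19905198]
```

```bash
python3 -m crank '[[[0.0155,0.02,0],[0,0,0],-1],[[0.0155,0.02,-0.02],[0,0,0],-1],[[0.0155,0.02,-0.03],[0,0,0],-1],[[0.0158,0.0195,-0.03],[0,0,0],-1],[[0,0,-0.03],[0,0,0],-1],[[0,0,-0.03],[0,0,0],-1],[[0,0,-0.013],[0,0,0],-1],[[0,0,0],[0,0,0],-1],[[0,0,0],[0,0,0],-1]]'
```

```text
clock: 56.45
tool_pos: [0.5554, -0.085, 0.0459]
orientation: [180.0, 0.0, 6.4]
force: [0.7, -0.0, 0.7]
opening: 0.0004
gripper_force: 0.0
```

```bash
python3 -m crank '[[[0,0,-0.008],[0,0,0],-1],[[0,0,-0.006],[0,0,0],-1],[[0,0,0],[0,0,0],-1]]'
python3 -m crank '[[[0,0,-0.004],[0,0,0],-1],[[0,0,0],[0,0,0],-1]]'
python3 -m crank '[[[0,0,-0.003],[0,0,0],-1],[[0,0,0],[0,0,0],-1]]'
```

```text
clock: 56.75
tool_pos: [0.5547, -0.0848, 0.0312]
orientation: [-180.0, 0.0, 6.4]
force: [-0.9, 0.5, -0.1]
opening: 0.0003
gripper_force: 0.0
clock: 56.95
tool_pos: [0.5554, -0.0847, 0.0276]
orientation: [180.0, -0.0, 6.4]
force: [-0.3, -0.6, 2.8]
opening: 0.0
gripper_force: 1.2
clock: 57.15
tool_pos: [0.5555, -0.0847, 0.0248]
orientation: [180.0, -0.0, 6.4]
force: [-0.3, -1.2, 4.5]
opening: 0.0004
gripper_force: 1.9
```

```bash
python3 -m crank '[[[0,0,-0.002],[0,0,0],-1],[[0,0,0],[0,0,0],-1]]'
python3 -m crank '[[[0,0,-0.002],[0,0,0],-1],[[0,0,0],[0,0,0],-1]]'
python3 -m crank '[[[0,0,-0.001],[0,0,0],-1],[[0,0,0],[0,0,0],-1]]'
```

```text
clock: 57.35
tool_pos: [0.5556, -0.0848, 0.0244]
orientation: [180.0, -0.1, 6.5]
force: [-5.5, 1.6, 18.4]
opening: 0.0004
gripper_force: 9.2
clock: 57.55
tool_pos: [0.5557, -0.0848, 0.024]
orientation: [179.9, -0.1, 6.5]
force: [-11.7, 2.7, 33.7]
opening: 0.0002
gripper_force: 17.0
clock: 57.75
tool_pos: [0.5558, -0.0848, 0.0239]
orientation: [179.9, -0.1, 6.5]
force: [-14.2, 2.9, 41.8]
opening: 0.0002
gripper_force: 20.9
```

```bash
python3 -m crank '[[[0,0,0.01],[0,0,0],-1],[[0,0,0.03],[0,0,0],-1],[[-0.01,-0.015,0.04],[0,0,0],-1],[[-0.02,-0.02,0.04],[0,0,0],-1],[[-0.02,-0.02,0.04],[0,0,0],-1],[[-0.015,-0.02,0.03],[0,0,0],-1],[[0,0,0],[0,0,0],-1],[[0,0,0],[0,0,0],-1]]'
python3 - <<'E'
from h import *
p,d,cm=row(); W=world(cm,d); hsv=cv2.cvtColor(p,cv2.COLOR_BGR2HSV)
m=cv2.inRange(hsv,(50,120,60),(85,255,255))>0
k=m&(abs(W[...,0]-.555)<.02)&(abs(W[...,1]+.084)<.02); print("button z",np.median(W[k][:,2]))
t,td=imaging.snapshot("top"); cv2.imwrite("pics/t2.png",t)
E
```

```text
clock: 58.55
tool_pos: [0.4901, -0.1599, 0.2102]
orientation: [-180.0, -0.1, 6.3]
force: [-0.6, -0.5, -1.1]
opening: 0.0005
gripper_force: 0.0
tool dock [0.0122 0.0082] z 0.2102
9479 x [-0.0237  0.0424] y [-0.0487  0.0962] minrect [array([ 8.8, 22.3]), array([151.4,  68. ]), np.float64(89.8)] bgr [ 29. 115. 166.]
button z 0.06566744545474221
```

The row is still closed, the button has sprung back, and the robot is clear. Handing in.

```bash
python3 -c "
from plant import close_job
print(close_job())"
```

```text
the job is handed in; nothing more can be done
None
```

The job is handed in after 58.6 s on the robot clock: all four orange packs are in a closed row from the end stop to the keeper, the tape is flat on the mat, and the start button was pressed to its stop and sprang back. The hand-in gave no verdict, and I judged the lever pressed only from the first pack being flush on the stop.

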